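# Hang up the ink knife and set the ink tin on the balance

## Robot

A 7-joint arm with a two-finger parallel gripper is mounted at the origin on a cart in front of the work surface, level with it; the furniture and walls round the work are solid. World frame = base frame: x ahead of the robot, y to its left, z up, the work surface at z = 0. Lengths are in m, angles in rad, forces in N, time in s.
With the tool pointing down it reaches from about 0.425 to 0.925 m from the base axis. Payload 6.8 kg.
Tool frame: the origin (TCP) lies at the very end of the fingers, on their centre line; the grasp point (between the pads) lies 19 mm behind it (bot.grip_depth is the distance from the TCP to the grasp point, in m); z points along the fingers, y is the direction in which the jaws open and shut (so a half turn about z gives the same grasp; the last joint's range is limited). The gripper opens to 85 mm and grips with 20 to 120 N. Pads are 22 mm wide; open, the fingers measure 114 mm over their backs; the gripper's body (76 mm by 85 mm) begins 54 mm behind the grasp point. The pads swing forward as they close: fully open they stand 13 mm farther back than shut.
Start: joints at [-1.458, 0.477, 0.022, 1.555, -0.011, 1.109, -0.083], TCP at [0.148, 0.659, 0.231] pointing down, gripper open.
Joint ranges: [-2.96, 2.96], [-0.34, 2.1], [-1.41, 1.46], [0.24, 2.44], [-1.37, 4.51], [0.17, 1.92], [-2.96, 2.96]. Speed limits (rad/s): [2.39, 2.39, 3.14, 3.14, 3.14, 3.14, 3.14].

## Interface

Orientations are given as a unit quaternion [w, x, y, z].
In Python, from station import bot gives the robot as it stands.
- The arm moves only by the tool step_arm, never from a script. Its argument "increments" is a list of rows, each a list of 7 numbers: the shift along the world's x, y, z in m, then the turn, a rotation vector about the world's x, y, z in degrees, then the gripper command: -1 is fully open, 1 is shut, values between are in proportion. In form: [[dx, dy, dz, rx, ry, rz, fingers], ...]. A call has 1 to 10 rows; each row is the pose to reach, as a shift and turn from the pose commanded when the call began; what a row does not reach only later rows make up. A row lasts 1/12 s, in which the tool goes at most 41.7 mm and 7.16 degrees, less where a joint would pass 70% of its speed; a pose out of reach is approached as far as the arm can. A call with a gripper value outside its range is refused whole. The fingers move at their own pace and stop on an object; "force" is the grip in N (left out, the last holds). Time passes only in rows, so rows that repeat a pose let the fingers close. It gives the time, the measured TCP pose, the force and the opening at its end, in the units of the state.
- bot.get_obs(): the state, without advancing time (a new reading comes with each control period).
- bot.read_camera(name): name is "side" or "top" or "wrist"; returns a dict with "color" (420x560x3 uint8, red, green, blue), "intrinsics" (3x3 intrinsics, pixels), "extrinsics" (4x4, takes a point from camera to world coordinates). Camera axes: x right, y up, looking along -z (the intrinsics and any distortion apply to the point x, -y, -z); pixel columns grow to the right and rows downward; lengths in m; the calibration is good to about 2 mm. A picture is of the moment at which its call begins. There is no depth.
- bot.hand_in(): hands the job in, once; it reports no verdict.
Trained networks look in the newest picture that a camera, given by its name, has taken for a name from the list of things; names that differ only in an ending like _2 or _b are one class to them, and where a whole thing is asked for, a point or a joint stands for the part that bears it (a point fixed in the world has none). Each returns a list of dicts, best first, with "conf" (0 to 1); they miss things now and then, are a little off and sometimes report something else, mostly with a low value. They report only what shows in the picture. A call takes as long as a camera call. They do not tell look-alikes from the thing itself.
- bot.recognise(thing, camera): "location" ([column, row] as shares, 0 to 1, of the picture: columns of its width, rows of its height, amid what is visible of it).
- bot.place_of(thing, camera): "location" ([column, row] as shares, 0 to 1, of the picture: columns of its width, rows of its height: a listed point, or the origin of a listed thing).
The state is a dict: "t": time; "q": joint angles; "joint_vel": joint speeds; "joint_torque": joint torques, N m; "eef_pos": TCP position; "tool_rot": TCP orientation; "contact_force": force on the tool from outside, world axes, zero at the start; "torque": the same for the moment, N m; "gripper_width": opening from 0.0 (shut) to 1.0 (fully open).
Only numpy, scipy, OpenCV 4.12 (cv2) and the standard library are available. Lean on these libraries where they do the work, as an engineer would, in place of code of your own. Each camera call takes 0.05 s, during which the arm holds its last target.

## Task

Somebody left the ink knife lying on the pan of the dial balance: hang it up by its eye on the free hook of the rack, so that it hangs straight down. Then set the low tin of ink (the shorter of the two tins) upright on the middle of the empty pan to be weighed and let go of it. Treat the balance gently: the pan must never be pushed down to its stop, and the tall tin and the scraper on the other hook stay where they are.

Things in the scene. Friction and masses are not known exactly. Their poses are not given: they have to be found in the camera images.
- ink_knife: Ink knife (spatula) 196 mm long, 110 g, lying flat on the pan. Origin: middle of the handle, on its underside. Own +x runs along the tool to the eye, z is normal to its flat side. Wooden handle x = -38..38 mm, 24 mm wide, 14 mm thick (z 0..14): grip it across its width. Steel blade from there to x = -118 mm, 2 mm thick, 36 mm wide. Balances about 20 mm from the origin towards the blade.
- knife_eye (a point): Centre of the eye at the end of the ink knife's tang, in knife axes 64 mm along x and 7 mm up z from its origin: round hole 18 mm across, ring 32 mm outside, 4 mm thick; the hole runs along the knife's own z.
- rack: Fixed plywood tool rack: upright board 190 mm wide, 295 mm high, 15 mm thick, on a foot that reaches 60 mm forward, with a low drip tray (rim 25 mm above the bench). Origin: on the bench, middle of the board's front face; own -x points out of that face, y along the board. Two bent hooks of 7 mm wire, 250 mm up: the free one at y = -45 mm; a scraper hangs on the one at y = 45 mm.
- hook_bend (a point): Bend of the free hook, on the wire's axis, 10 mm in front of the board; axes as the rack's. From here the wire runs 40 mm upward and outward, 50 degrees above level. A tool hangs with the top of its hole on the wire here, its handle against the board below.
- hook_tip (a point): End of the free hook's upward part, on the wire's axis (the rounded end stands 3.5 mm past it); 26 mm farther out and 31 mm higher than the bend.
- scale: Grey dial balance, fixed on the bench, 180 mm deep, 148 mm wide; housing 82 mm high, sloped front with a round dial facing its own -x. Origin: on the bench; the pan's centre is at own x = 20 mm, y = 0.
- pan_center (a point): Centre of the top face of the flat round steel pan, 150 mm diameter, 4 mm thick, 100 mm above the bench when empty; it sinks with the pan.
- pan (a joint): How far the sprung pan is pressed down, m: 0 empty, hard stop at 0.022. Spring 400 N/m (about 2.5 mm per 100 g); the dial's pointer turns with it.
- ink_tin_low: The low tin of ink, closed, 60 mm diameter, 55 mm high, about 260 g; origin: centre of its underside, z up. One of two tins on the bench to the right of the balance; either may be the nearer. Right of the nearer place stands a small vice, close behind the farther one a drawer unit with handles: close the fingers across x at the nearer, across y at the farther.
- ink_tin_tall: The tall tin of ink, 68 mm diameter, 85 mm high; origin: centre of its underside. Not to be moved.
- scraper: Wide scraper, 147 mm long, blade 75 mm wide, hanging on the rack's other hook; origin: under the middle of its handle, own x up to its eye. Not to be moved.
Mind the look-alikes: they are no part of the job. Leave any green or turquoise look-alike of the ink_tin_low alone.

How it is judged:
On the way, in this order (a step that is already met when the one before it is completed fails the run):
1. the ink knife hangs by its eye on the free hook, let go and straight down (distance between knife_eye and hook_bend below 0.018 m and angle between ink_knife's own x axis and vertical below 0.3 rad and contact force between ink_knife and rack above 0.2 N and contact force between the fingers and ink_knife below 0.05 N and linear speed of ink_knife below 0.05 m/s), for 0.3 s.
2. the low tin stands on the middle of the pan, let go (horizontal distance between ink_tin_low and pan_center below 0.02 m and z of ink_tin_low in the frame of pan_center between -0.004 and 0.004 m and angle between ink_tin_low's own z axis and vertical below 0.1 rad and value of joint pan above 0.003 m and contact force between the fingers and ink_tin_low below 0.05 N and linear speed of ink_tin_low below 0.03 m/s), for 0.3 s.
At the end, for the whole second after the job is handed in: The ink knife hangs at rest on the free hook (eye's centre within 18 mm of the hook's bend, knife within 17 degrees of plumb, its weight on the rack), and the low tin stands upright and at rest on the pan, within 20 mm of the pan's centre, the pan sunk under its weight; both let go (all of step 1 and all of step 2); the robot touches nothing.
It fails at once if the pan is pushed down to its stop (value of joint pan above 0.021 m).
It fails at once if the tall tin is moved more than 30 mm (distance of ink_tin_tall from where it was at the start of the episode above 0.03 m).
It fails at once if the scraper is moved more than 40 mm or off its hook (distance of scraper from where it was at the start of the episode above 0.04 m).
It also fails if it takes over 58 s, if anything falls off the work surface, if the arm or the gripper's body presses on something with over 40 N, if the wrist force passes 120 N, or if a joint passes its speed limit or range.

## Working session

There is one attempt and no reset: what is moved stays moved. The work goes in short steps, Python scripts to look and compute and a tool call to move; the robot and the scene stay as the last step left them, time stands still between calls to the robot, and variables do not carry over. Pictures are saved under pics/ and viewed, and the job is handed in when it is done.

Besides the shell and the picture viewer there is one more tool, called by a JSON object that holds its "method" and its "body". step_arm: Moves the arm, as the interface text tells. Its arguments: {"type":"object","properties":{"increments":{"type":"array","items":{"type":"array","items":{"type":"number"}}},"force":{"type":"number"}},"required":["increments"]}

```bash
ls; mkdir -p pics; cat > h.py <<'E'
import numpy as np, cv2
from station import bot
def snap(cam,fn):
    r=bot.read_camera(cam); cv2.imwrite('pics/'+fn,r['color'][:,:,::-1].copy()); return r
def ray(r,px):
    K=np.array(r['intrinsics']);E=np.array(r['extrinsics'])
    d=np.linalg.inv(K)@np.array([px[0],px[1],1.0]); d=np.array([d[0],-d[1],-d[2]])
    return E[:3,3],E[:3,:3]@d
def onz(r,px,z):
    o,d=ray(r,px); return o+d*(z-o[2])/d[2]
def proj(r,p):
    K=np.array(r['intrinsics']);E=np.array(r['extrinsics'])
    c=E[:3,:3].T@(np.array(p)-E[:3,3]); c=np.array([c[0],-c[1],-c[2]]); u=K@c; return u[:2]/u[2]
def tri(a,pa,b,pb):
    o1,d1=ray(a,pa);o2,d2=ray(b,pb);d1/=np.linalg.norm(d1);d2/=np.linalg.norm(d2)
    A=np.stack([d1,-d2],1);s=np.linalg.lstsq(A,o2-o1,rcond=None)[0]
    p,q=o1+s[0]*d1,o2+s[1]*d2
    return (p+q)/2,np.linalg.norm(p-q)
E
python3 - <<'E'
from h import *
np.set_printoptions(precision=4,suppress=True)
for c in ['side','top','wrist']:
    r=snap(c,c+'0.png'); print(c,r['intrinsics'],r['extrinsics'])
    if c!='wrist':
      for t in ['ink_knife','knife_eye','rack','hook_bend','hook_tip','scale','pan_center','ink_tin_low','ink_tin_tall','scraper']:
        for d in bot.place_of(t,c)[:3]:
            print(t,np.array(d['location'])*[560,420],round(d['conf'],2))
print(bot.get_obs())
E
```

```text
pics
side [[479.5462   0.     275.0194]
 [  0.     479.5462 204.7975]
 [  0.       0.       1.    ]] [[ 0.8662  0.3712 -0.3346  0.0111]
 [-0.4997  0.6293 -0.5952 -0.7001]
 [-0.0103  0.6828  0.7306  1.2107]
 [ 0.      0.      0.      1.    ]]
ink_knife [279.496 232.386] 0.74
knife_eye [280.112 213.612] 0.58
knife_eye [354.816 296.604] 0.32
rack [244.776 187.488] 0.9
hook_bend [251.216 142.506] 0.97
hook_tip [250.096 136.71 ] 0.58
hook_tip [276.024 231.21 ] 0.36
scale [276.808 251.706] 0.92
pan_center [276.976 233.898] 0.64
pan_center [276.416 257.796] 0.5
ink_tin_low [309.68  280.896] 0.83
ink_tin_low [355.992 294.714] 0.65
ink_tin_low [271.488 295.806] 0.61
ink_tin_tall [312.592 323.904] 0.84
scraper [226.8   146.118] 0.62
scraper [253.12  139.608] 0.58
top [[386.4902   0.     286.7551]
 [  0.     386.4902 210.3229]
 [  0.       0.       1.    ]] [[-0.006   0.9868 -0.1619  0.3186]
 [-0.9999 -0.0076 -0.0089  0.12  ]
 [-0.01    0.1619  0.9868  1.2866]
 [ 0.      0.      0.      1.    ]]
ink_knife [289.8  222.18] 0.58
knife_eye [277.872 210.714] 0.79
rack [200.704 215.796] 0.68
hook_ben
[... 374 characters left out ...]
.9752 206.6154]
 [  0.       0.       1.    ]] [[ 0.2191 -0.9349 -0.2791  0.0782]
 [ 0.9757  0.2101  0.0622  0.6759]
 [ 0.0005 -0.2859  0.9582  0.3751]
 [ 0.      0.      0.      1.    ]]
{'t': 1.15, 'q': array([-1.4581,  0.477 ,  0.0224,  1.5554, -0.0115,  1.1093, -0.0831]), 'joint_vel': array([-0.0003,  0.0002, -0.0002,  0.0005,  0.    , -0.0002, -0.0003]), 'joint_torque': array([  0.0002, -59.6334,   1.6065, -28.1551,   0.0126,   0.0015,
        -0.    ]), 'eef_pos': array([0.1478, 0.6586, 0.2313]), 'tool_rot': array([-0.    ,  0.1102,  0.9939, -0.    ]), 'contact_force': array([ 0.7893,  0.7357, -0.5302]), 'torque': array([-0.0336, -0.0061, -0.0351]), 'gripper_width': 0.9991494437129739}
```

View pics/side0.png

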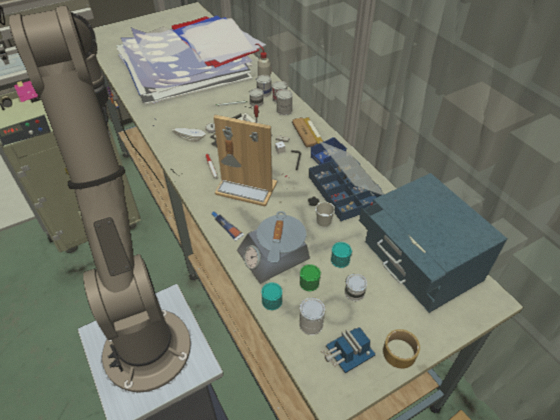

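View pics/top0.png

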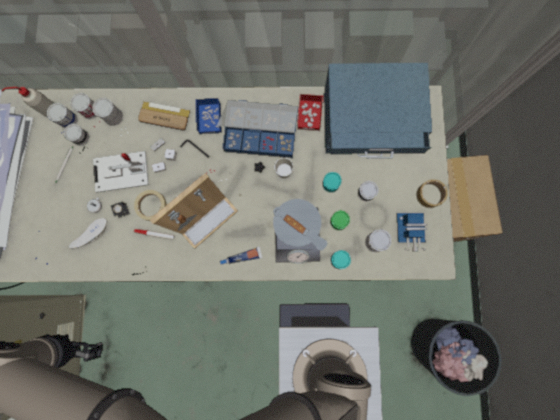

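```bash
python3 - <<'E'
import cv2
a=cv2.imread('pics/top0.png')[150:285,150:400]; cv2.imwrite('pics/topc.png',cv2.resize(a,None,fx=3.2,fy=3.2,interpolation=2))
a=cv2.imread('pics/side0.png')[110:350,190:410]; cv2.imwrite('pics/sidec.png',cv2.resize(a,None,fx=2.5,fy=2.5,interpolation=2))
E
```

```text
(no output)
```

View pics/topc.png

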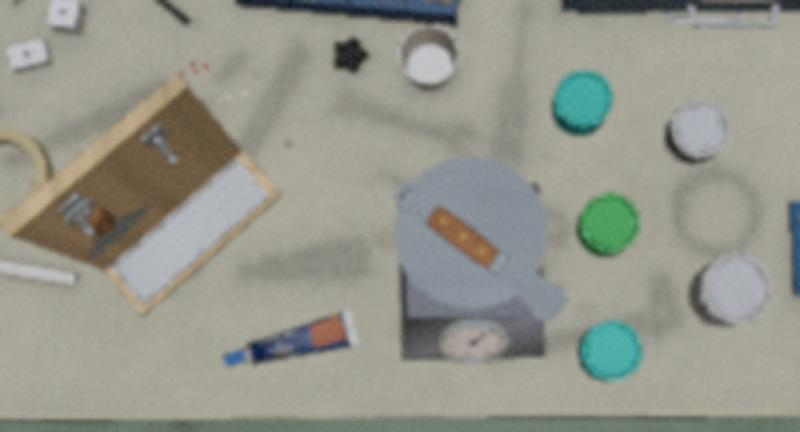

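View pics/sidec.png

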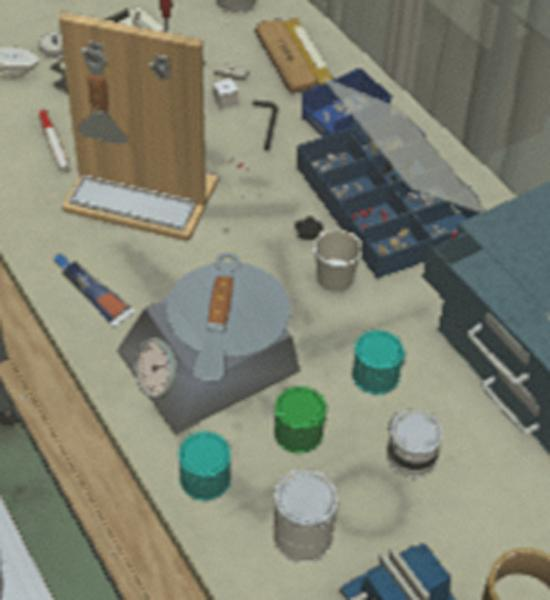

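```bash
python3 - <<'E'
import cv2
a=cv2.imread('pics/top0.png')[165:255,145:245]; b=cv2.imread('pics/side0.png')[110:210,205:285]
cv2.imwrite('pics/r1.png',cv2.resize(a,None,fx=8,fy=6.6,interpolation=2))
cv2.imwrite('pics/r2.png',cv2.resize(b,None,fx=6,fy=6,interpolation=2))
a=cv2.imread('pics/top0.png')[190:270,265:335]; b=cv2.imread('pics/side0.png')[195:285,235:320]
cv2.imwrite('pics/k1.png',cv2.resize(a,None,fx=7,fy=7,interpolation=2))
cv2.imwrite('pics/k2.png',cv2.resize(b,None,fx=6,fy=6,interpolation=2))
E
```

```text
(no output)
```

View pics/r1.png

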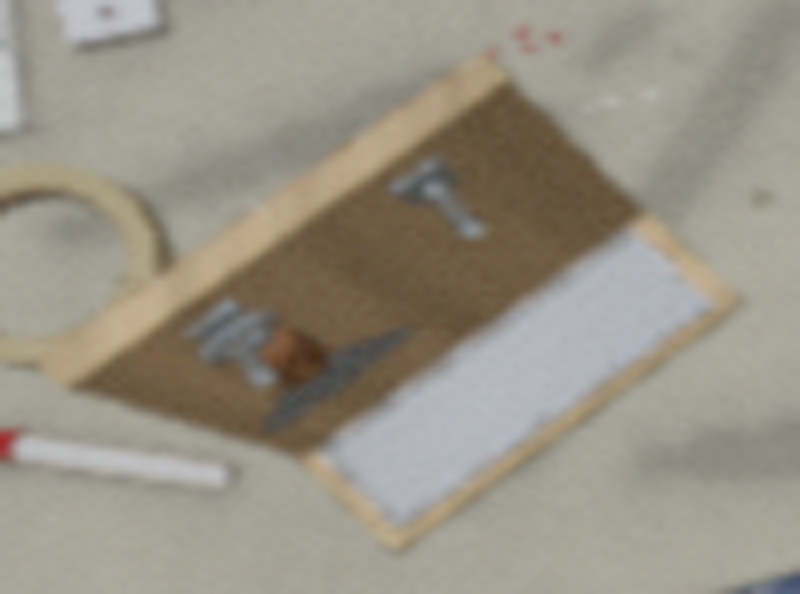

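View pics/r2.png

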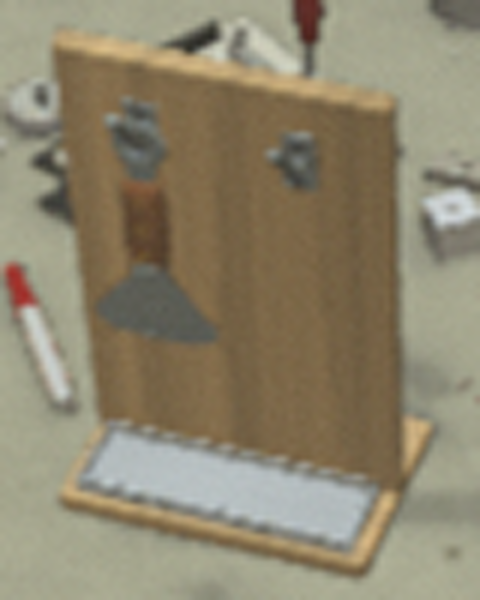

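View pics/k1.png

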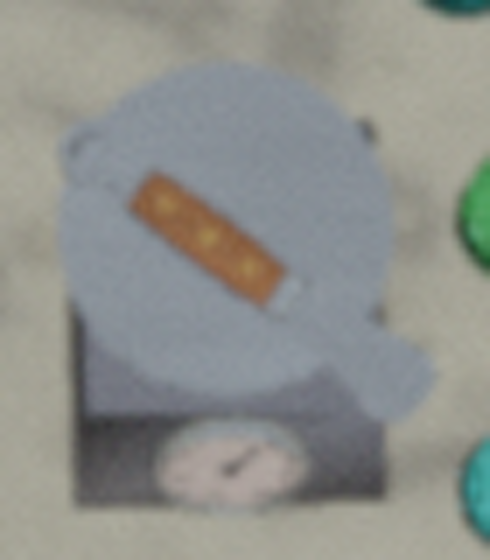

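View pics/k2.png

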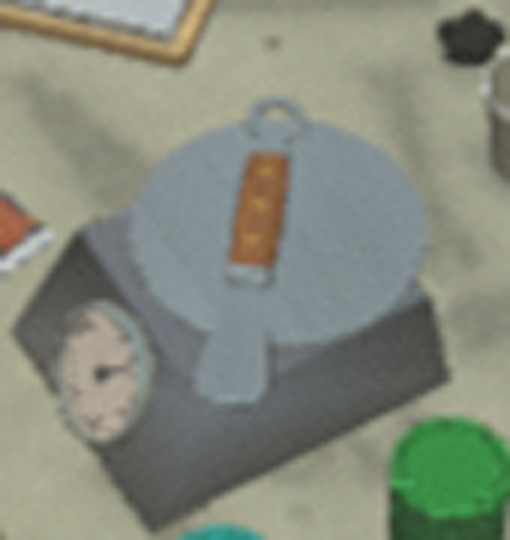

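```bash
cat > fit.py <<'E'
import pickle,sys
from h import *
from scipy.optimize import least_squares
np.set_printoptions(precision=4,suppress=True)
C={}
for c in ['top','side']: C[c]=bot.read_camera(c)
pickle.dump(C,open('C.pkl','wb'))
def fit(obs,x0,z):
    def f(p):
        c,s=np.cos(p[2]),np.sin(p[2]);R=np.array([[c,-s,0],[s,c,0],[0,0,1]])
        return np.concatenate([proj(C[cam],R@np.array(l)/1000+[p[0],p[1],z])-px for cam,l,px in obs])
    s=least_squares(f,x0,loss='soft_l1'); return s.x,s.fun.reshape(-1,2)
rk=[('top',(0,-95,295),(208.75,177.4)),('top',(0,95,295),(154.4,223.3)),('top',(-60,-95,25),(237.5,210.5)),('top',(-60,95,25),(194.75,248)),('top',(-38,-45,283),(203.5,199.5)),
('side',(0,-95,295),(270.3,128)),('side',(0,95,295),(214.5,117.5)),('side',(-60,-95,25),(265,205.3)),('side',(-60,95,25),(215.8,192.8))]
p,e=fit(rk,[.5,.35,1.],0); print('rack',p,np.degrees(p[2])); print(e)
for cam in ['top','side']:
    q,e=fit([o for o in rk if o[0]==cam],p,0); print(cam,q)
c,s=np.cos(p[2]),np.sin(p[2]);R=np.array([[c,-s,0],[s,c,0],[0,0,1]])
for n,l in [('bend',(-10,-45,250)),('tip',(-36,-45,281))]:
    w=R@np.array(l)/1000+[p[0],p[1],0]; print(n,w,proj(C['top'],w),proj(C['side'],w))
kn=[('top',(64,0,7),(277.1,211.1)),('top',(38,0,14),(285.6,217.1)),('top',(-38,0,14),(304.7,231.1)),('top',(-118,0,7),(323.3,246.4)),
('side',(64,0,7),(280.8,214.5)),('side',(38,0,14),(279.7,220.5)),('side',(-38,0,14),(276.7,239.2)),('side',(-118,0,7),(273.3,260.3))]
k,e=fit(kn,[.5,.1,1],.0973); print('knife',k,np.degrees(k[2])); print(e)
print('pan',onz(C['top'],(297.1,222.6),.0973),onz(C['top'],(295.2,223.6),.0973),onz(C['side'],(281.7,233.3),.0973),onz(C['side'],(277,233.9),.0973))
for t in ['ink_tin_low','ink_tin_tall']:
  pass
# tins: lid tops
print('low',onz(C['top'],(150+698/3.2,150+130/3.2),.055),onz(C['side'],(190+416/2.5,110+432/2.5),.055))
print('tall',onz(C['top'],(150+735/3.2,150+287/3.2),.085),onz(C['side'],(190+305/2.5,110+497/2.5),.085))
for n,u in [('turqF',(582,100)),('green',(608,223)),('turqN',(610,350))]: print(n,onz(C['top'],(150+u[0]/3.2,150+u[1]/3.2),.055))
E
python3 fit.py
```

```text
rack [0.5122 0.4027 0.7284] 41.732288986683386
[[ 1.0654 -1.6117]
 [-0.4128  0.3438]
 [ 0.8089 -1.302 ]
 [-0.3813 -0.2554]
 [ 2.1127  0.0816]
 [-0.8993  0.6892]
 [-2.077  -0.0883]
 [ 0.2314 -2.7144]
 [-2.0423 -2.2821]]
top [0.511  0.4046 0.728 ]
side [0.5132 0.3944 0.6923]
bend [0.5347 0.3625 0.25  ] [201.6558 194.4289] [253.6104 139.0157]
tip [0.5153 0.3452 0.281 ] [205.2915 199.1759] [250.2701 136.2485]
knife [0.4723 0.1062 0.9183] 52.61323915639808
[[ 1.1361 -0.2214]
 [-0.7073 -1.5704]
 [ 0.0401 -0.7764]
 [ 2.4185 -0.1237]
 [-0.516   0.1219]
 [-0.4567 -1.1105]
 [-0.6312 -0.552 ]
 [-0.7974  1.668 ]]
pan [0.475  0.0988 0.0973] [0.4719 0.1048 0.0973] [0.4797 0.0952 0.0973] [0.4664 0.1003 0.0973]
low [ 0.5836 -0.1338  0.055 ] [ 0.5884 -0.1408  0.055 ]
tall [ 0.4212 -0.1572  0.085 ] [ 0.4219 -0.1621  0.085 ]
turqF [ 0.6159 -0.0169  0.055 ]
green [ 0.489  -0.0398  0.055 ]
turqN [ 0.3624 -0.0382  0.055 ]
```

Low tin: candidates (side px) are turquoise (342,254), green (310,277), turquoise (272,295) and grey with a white lid (356,286). The tall grey one is at (312,316). The grey short one at side (356,286) / top (368,191) fits, and I'll confirm it from the wrist before reaching. First move is to a viewpoint over the pan.

{"method": "step_arm", "body": {"increments": [[0, -0.04, 0.04, 0, 0, 7, -1], [0.02, -0.08, 0.08, 0, 0, 14, -1], [0.05, -0.12, 0.12, 0, 0, 21, -1], [0.08, -0.15, 0.13, 0, 0, 28, -1], [0.1, -0.19, 0.13, 0, 0, 35, -1], [0.12, -0.22, 0.13, 0, 0, 42, -1], [0.14, -0.26, 0.13, 0, 0, 48, -1], [0.16, -0.29, 0.13, 0, 0, 54, -1], [0.18, -0.33, 0.13, 0, 0, 60, -1], [0.2, -0.37, 0.13, 0, 0, 65, -1]]}}

```text
t: 2.08
eef_pos: [0.3256, 0.3305, 0.3612]
tool_rot: [0.001, -0.443, 0.896, 0.0]
contact_force: [1.0, 0.1, -0.6]
gripper_width: 1.003
```

```bash
cat >> h.py <<'E'
import json
def log():
    o=bot.get_obs(); open('log.txt','a').write(json.dumps([list(map(float,o['q'])),list(map(float,o['eef_pos'])),list(map(float,o['tool_rot']))])+'\n')
    print(round(o['t'],2),'q',np.round(o['q'],3),'p',np.round(o['eef_pos'],4),'rot',np.round(o['tool_rot'],4),'F',np.round(o['contact_force'],1),'w',round(o['gripper_width'],3))
E
echo '[[-1.4581,0.477,0.0224,1.5554,-0.0115,1.1093,-0.0831],[0.1478,0.6586,0.2313],[-0.0,0.1102,0.9939,-0.0]]' > log.txt
python3 -c "
from h import *
log()"
```

```text
2.08 q [-9.850e-01  1.200e-02  5.800e-02  1.861e+00 -1.000e-03  1.267e+00
  1.563e+00] p [0.3256 0.3305 0.3612] rot [ 6.000e-04 -4.433e-01  8.964e-01  3.000e-04] F [ 1.   0.1 -0.6] w 1.003
```

{"method": "step_arm", "body": {"increments": [[0.03, -0.04, 0, 0, 0, 0, -1], [0.06, -0.08, 0, 0, 0, 0, -1], [0.09, -0.12, 0, 0, 0, 0, -1], [0.11, -0.16, 0, 0, 0, 0, -1], [0.11, -0.16, 0, 0, 0, 0, -1]]}}

```text
t: 2.5
eef_pos: [0.4365, 0.1682, 0.3611]
tool_rot: [0.0, -0.439, 0.898, -0.0]
contact_force: [0.3, -0.2, -0.5]
gripper_width: 1.0
```

```bash
python3 - <<'E'
from h import *
import pickle
log()
r=snap('wrist','w1.png'); pickle.dump(r,open('w1.pkl','wb'))
for t in ['ink_knife','knife_eye','rack','hook_bend','hook_tip','pan_center','ink_tin_low']:
    for d in bot.place_of(t,'wrist')[:2]: print(t,np.array(d['location'])*[560,420],round(d['conf'],2))
log()
E
```

```text
2.5 q [-0.77   0.008  0.272  1.865 -0.002  1.267  1.983] p [0.4365 0.1682 0.3611] rot [ 5.000e-04 -4.392e-01  8.984e-01 -4.000e-04] F [ 0.3 -0.2 -0.5] w 1.0
ink_knife [227.024 152.208] 0.96
knife_eye [234.584 201.39 ] 0.75
pan_center [221.088 150.318] 0.66
ink_tin_low [230.72   18.606] 0.83
ink_tin_low [73.976 66.318] 0.77
2.9 q [-0.775  0.009  0.265  1.865 -0.003  1.267  1.978] p [0.4341 0.1738 0.3606] rot [-1.000e-04 -4.424e-01  8.968e-01  1.000e-04] F [-0.3 -0.4 -0.3] w 1.0
```

View pics/w1.png

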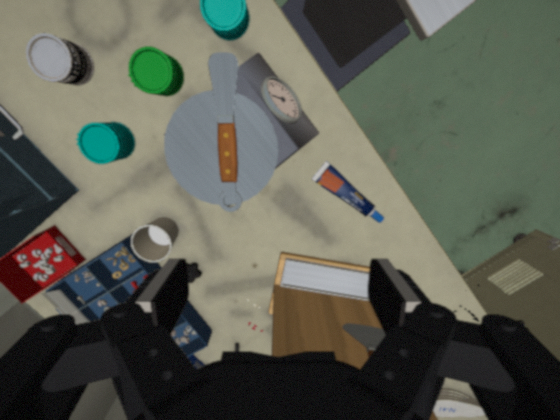

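```bash
python3 - <<'E'
import cv2
im=cv2.imread('pics/w1.png')
cv2.imwrite('pics/w1k.png',cv2.resize(im[45:215,150:290],None,fx=3.5,fy=3.5,interpolation=2))
cv2.imwrite('pics/w1r.png',cv2.resize(im[240:370,255:385],None,fx=4.5,fy=4.5,interpolation=2))
cv2.imwrite('pics/w1t.png',cv2.resize(im[20:100,15:215],None,fx=4,fy=4,interpolation=2))
E
```

```text
(no output)
```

View pics/w1k.png

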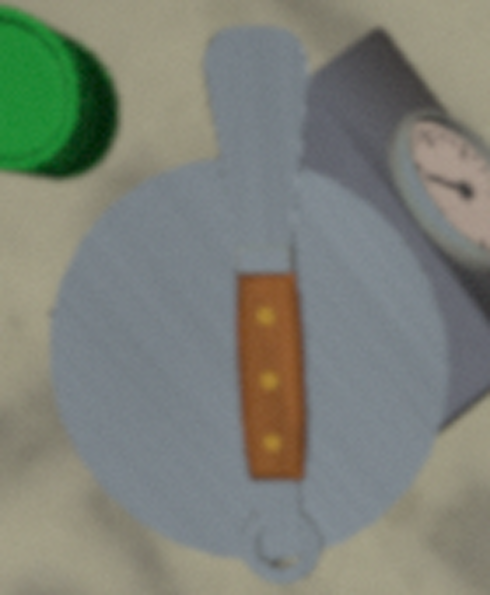

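View pics/w1r.png

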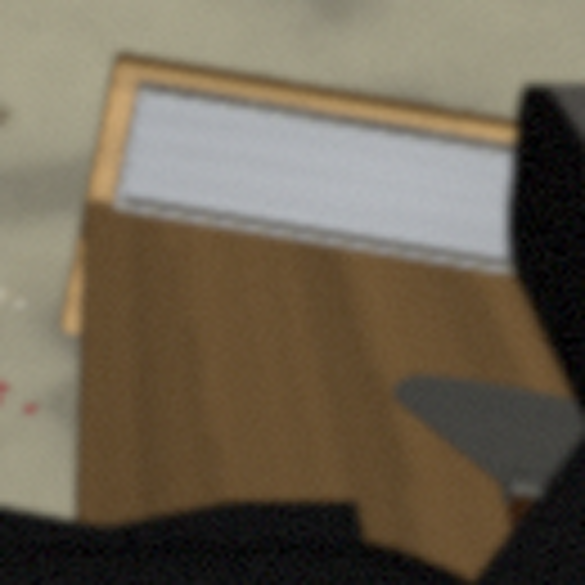

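View pics/w1t.png

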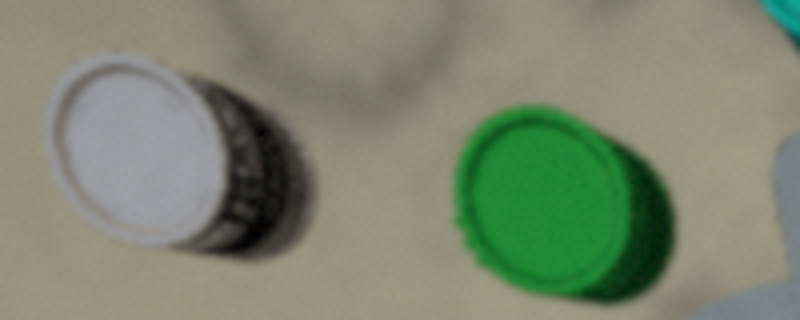

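```bash
cat > fit2.py <<'E'
import pickle
from h import *
from scipy.optimize import least_squares
np.set_printoptions(precision=4,suppress=True)
C=pickle.load(open('C.pkl','rb')); C['wrist']=pickle.load(open('w1.pkl','rb'))
def Rz(a): c,s=np.cos(a),np.sin(a); return np.array([[c,-s,0],[s,c,0],[0,0,1]])
def fit(obs,x0,z):
    def f(p): return np.concatenate([proj(C[cam],Rz(p[2])@np.array(l)/1000+[p[0],p[1],z])-px for cam,l,px in obs])
    s=least_squares(f,x0,loss='soft_l1'); return s.x,s.fun.reshape(-1,2)
kn=[('wrist',(64,0,9),(230.6,201.3)),('wrist',(38,0,14),(229.1,181.6)),('wrist',(0,0,14),(226.6,153.6)),('wrist',(-38,0,14),(226.3,123.6)),('wrist',(-118,0,8),(223.4,53))]
k,e=fit(kn,[.47,.1,.92],.0973); print('knife',k,np.degrees(k[2])); print(e)
print('pan',onz(C['wrist'],(220.9,146.4),.0973))
def f(p):
    P=lambda l:Rz(p[2])@np.array(l)/1000+[p[0],p[1],0]
    return np.concatenate([proj(C['wrist'],P((-60,-95,25)))-(281.2,252.9),proj(C['wrist'],P((-60,p[3],25)))-(370.1,268.9),proj(C['wrist'],P((0,-95,25)))-(277.2,285.6)])
s=least_squares(f,[.512,.403,.728,20]);print('rack w',s.x,s.fun)
for n,l in [('bend',(-10,-45,250)),('tip',(-36,-45,281))]: print(n,Rz(s.x[2])@np.array(l)/1000+[s.x[0],s.x[1],0])
lo=(15+137/4,20+149/4); print('low',onz(C['wrist'],lo,.055))
E
python3 fit2.py
```

```text
knife [0.4733 0.1097 0.9119] 52.24929179386504
[[-0.1669 -0.2802]
 [-0.1679  1.3612]
 [ 0.8961  0.1923]
 [-0.322  -0.6473]
 [-0.0332 -0.1138]]
pan [0.4767 0.097  0.0973]
rack w [ 0.5091  0.4075  0.7358 60.722 ] [ 0.9382  1.329   0.077  -0.4776 -1.0467 -0.9077]
bend [0.5318 0.3675 0.25  ]
tip [0.5126 0.35   0.281 ]
low [ 0.5898 -0.1351  0.055 ]
```

```bash
cat > fk.py <<'E'
from h import *
from scipy.optimize import least_squares
from scipy.spatial.transform import Rotation as Ro
L=[json.loads(l) for l in open('log.txt')]
def rz(a): return Ro.from_euler('z',a)
def ry(a): return Ro.from_euler('y',a)
def fk(q,p):
    yaw0,h,L1,a1,L2,a2,L3,a3,y7,l0=p
    R=rz(q[0]+yaw0); x=np.array([0,0,h])
    R=R*ry(q[1])*rz(q[2]); x=x+R.apply([a1,l0,L1])
    R=R*ry(q[3])*rz(q[4]); x=x+R.apply([a2,0,L2])
    R=R*ry(q[5])*rz(q[6]+y7); x=x+R.apply([a3,0,L3])
    return x,R
def qr(w): return Ro.from_quat([w[1],w[2],w[3],w[0]])
def res(p):
    o=[]
    for q,x,w in L:
        a,R=fk(q,p); o+=list((a-x)*100); o+=list((R.inv()*qr(w)).as_rotvec()*10)
    return np.array(o+list(0.01*np.array([p[3],p[5],p[7],p[9]])))
if __name__=='__main__':
    best=None
    for y0 in np.arange(-3,3.2,1):
      for y7 in np.arange(-3,3.2,1):
        s=least_squares(res,[y0,.35,.4,0,.4,0,.25,0,y7,0])
        if best is None or s.cost<best.cost: best=s
    print(best.cost,np.round(best.x,4)); print(np.round(best.fun[:-4].reshape(-1,6),3)); np.save('fk.npy',best.x)
E
python3 fk.py
```

```text
195.12818439196653 [ -2.6986  -6.4798  17.5299  -3.958   20.6958  52.2598 -45.3273  -0.8367
   0.7074   0.2062]
[[ 1.700e-02  1.000e-02 -1.600e-02  0.000e+00  0.000e+00  1.748e+01]
 [ 4.190e-01  6.400e-02  1.091e+00  8.000e-03 -1.700e-02 -5.309e+00]
 [-1.470e-01 -4.150e-01 -5.840e-01  9.000e-03 -2.000e-02 -5.127e+00]
 [-2.040e-01  1.630e-01 -4.910e-01 -2.000e-03  4.000e-03 -5.266e+00]]
```

```bash
sed -i 's/^def fk(q,p):/S=[-1,1,-1,1,-1,1,-1]\ndef fk(q,p):\n    q=np.array(q)*S/' fk.py
cat > fk2.py <<'E'
import fk,itertools
from fk import *
best=None
for s3,s5,s7 in itertools.product([1,-1],repeat=3):
    fk.S=[-1,1,s3,1,s5,1,s7]
    for y7 in (-1.5,0,1.5,3):
        s=least_squares(res,[0,.35,.4,0,.4,0,.25,0,y7,0])
        if best is None or s.cost<best[0].cost*.99: best=(s,list(fk.S)); print(s.cost,fk.S,np.round(s.x,3))
s,S=best; print(np.round(s.fun[:-4].reshape(-1,6),3)); np.save('fk.npy',s.x)
E
python3 fk2.py
```

```text
0.015069277257928605 [-1, 1, 1, 1, 1, 1, 1] [ 0.098  0.79  -0.924  0.371 -1.194 -4.107  3.778 -0.006  1.669 -0.105]
[[ 0.     0.     0.002  0.    -0.    -0.   ]
 [ 0.018  0.042 -0.115  0.001 -0.    -0.   ]
 [-0.043  0.032  0.054  0.001  0.001 -0.   ]
 [ 0.01  -0.062  0.059 -0.    -0.    -0.   ]]
```

```bash
cat > fk3.py <<'E'
import fk,itertools
from fk import *
def res2(p): return np.concatenate([res(p)[:-4],np.array([p[1]-.35,p[2]-.4,p[4]-.4,p[6]-.25])*.5,2*np.array([p[3],p[5],p[7],p[9]])])
out=[]
for s3,s5,s7 in itertools.product([1,-1],repeat=3):
    fk.S=[-1,1,s3,1,s5,1,s7]
    b=min((least_squares(res2,[0,.35,.4,0,.4,0,.25,0,y7,0]) for y7 in (-1.5,0,1.5,3)),key=lambda s:s.cost)
    out.append((b.cost,list(fk.S),b))
out.sort(key=lambda o:o[0])
for o in out: print(round(o[0],4),o[1],np.round(o[2].x,3))
print(np.round(out[0][2].fun[:-8].reshape(-1,6),3)); np.save('fk.npy',np.concatenate([out[0][2].x,out[0][1]]))
E
python3 fk3.py
```

```text
0.1414 [-1, 1, 1, 1, 1, 1, 1] [-0.013  0.2    0.52   0.003  0.472 -0.019  0.236  0.002  1.557 -0.055]
0.1414 [-1, 1, 1, 1, 1, 1, -1] [-0.013  0.2    0.52   0.003  0.472 -0.019  0.236  0.002  1.557 -0.055]
0.1414 [-1, 1, 1, 1, -1, 1, 1] [-0.013  0.2    0.52   0.003  0.472 -0.019  0.236  0.002  1.557 -0.055]
0.1414 [-1, 1, 1, 1, -1, 1, -1] [-0.013  0.2    0.52   0.003  0.472 -0.019  0.236  0.002  1.557 -0.055]
0.1414 [-1, 1, -1, 1, 1, 1, 1] [-0.013  0.2    0.52   0.003  0.472 -0.019  0.236  0.002  1.557 -0.055]
0.1414 [-1, 1, -1, 1, 1, 1, -1] [-0.013  0.2    0.52   0.003  0.472 -0.019  0.236  0.002  1.557 -0.055]
0.1414 [-1, 1, -1, 1, -1, 1, 1] [-0.013  0.2    0.52   0.003  0.472 -0.019  0.236  0.002  1.557 -0.055]
0.1414 [-1, 1, -1, 1, -1, 1, -1] [-0.013  0.2    0.52   0.003  0.472 -0.019  0.236  0.002  1.557 -0.055]
[[ 0.006 -0.005  0.     0.    -0.     0.001]
 [ 0.147  0.39  -0.003 -0.     0.     0.001]
 [-0.163 -0.147  0.002 -0.    -0.     0.001]
 [-0.132 -0.138  0.001  0.     0.     0.001]]
```

```bash
cat > feas.py <<'E'
from fk import *
P=np.load('fk.npy')[:10]
lo=np.array([-2.96,-.34,-1.41,.24,-1.37,.17,-2.96])+.03; hi=np.array([2.96,2.1,1.46,2.44,4.51,1.92,2.96])-.03
def tool(z,x):
    z=np.array(z,float);z/=np.linalg.norm(z);x=np.array(x,float);x-=z*(x@z);x/=np.linalg.norm(x)
    return Ro.from_matrix(np.stack([x,np.cross(z,x),z],1))
def ik(pos,R,q0):
    def f(q):
        a,RR=fk(q,P); return np.concatenate([(a-pos)*20,(RR.inv()*R).as_rotvec()*5,.01*(q-q0)])
    s=least_squares(f,np.clip(q0,lo,hi),bounds=(lo,hi)); a,RR=fk(s.x,P)
    return s.x,np.linalg.norm(a-pos)*1000,np.degrees((RR.inv()*R).magnitude())
if __name__=='__main__':
    np.set_printoptions(precision=2,suppress=True)
    q0=np.array([-.775,.009,.265,1.865,-.003,1.267,1.978])
    ky=np.radians(52.3); kx=np.array([np.cos(ky),np.sin(ky),0]); K=np.array([.473,.1095,.0973])
    for t in (0,30,40,50):
        T=np.radians(t); z=-np.cos(T)*np.array([0,0,1])-np.sin(T)*kx
        gp=K+kx*-.015+[0,0,.01]
        for zz in (0,.12): print('grasp',t,zz,*ik(gp+[0,0,zz],tool(z,-kx),q0))
    b=np.array([.533,.365,.25]); ry_=np.radians(41.9); n=-np.array([np.cos(ry_),np.sin(ry_),0])
    for a in (20,30,40,50,60):
        A=np.radians(a); z=-n*np.cos(A)-np.array([0,0,1])*np.sin(A)
        for up in (0,.05):
            pos=b+n*(.0+up)+[0,0,-.079+up]
            print('hang',a,up,*ik(pos,tool(z,[0,0,-1]),q0))
E
python3 feas.py
```

```text
grasp 0 0 [-0.55  0.32  0.24  2.15 -0.12  0.69  2.25] 0.0006699296824712101 0.00023294227046761584
grasp 0 0.12 [-0.64  0.14  0.33  2.04 -0.06  0.97  2.2 ] 0.0003636607142530056 0.00011946434548444816
grasp 30 0 [-0.68  0.52  0.29  1.95  0.13  1.16  2.02] 0.00029038256168941286 2.8168119138760613e-05
grasp 30 0.12 [-0.7   0.36  0.32  1.86  0.16  1.4   2.04] 0.00019374381467494184 6.965416671016177e-05
grasp 40 0 [-0.7   0.6   0.3   1.88  0.17  1.3   1.99] 0.00028666104481088673 7.391533631174546e-05
grasp 40 0.12 [-0.72  0.43  0.32  1.81  0.21  1.53  2.02] 0.00026767387941428544 0.00010601905857267108
grasp 50 0 [-0.72  0.68  0.3   1.83  0.21  1.45  1.97] 0.00033558497712406546 0.00011548853503284929
grasp 50 0.12 [-0.73  0.51  0.33  1.77  0.25  1.66  2.02] 0.00035607716796604054 0.0001370411378855279
hang 20 0 [-0.77  0.29  0.13  2.04 -1.34  0.2   2.93] 45.173566859687675 25.973804190845296
hang 20 0.05 [-0.95  0.12  0.32  2.14 -1.34  0.2   2.93] 41.86689277193277 22.606469220764314
hang 30 0 [-0.85  0.31  0.22  2.04 -1.34  0.2   2.93] 30.67900036589324 17.582410701027758
hang 30 0.05 [-1.11  0.16  0.48  2.15 -1.34  0.2   2.93] 26.70587519923993 14.371745449621573
hang 40 0 [-1.04  0.35  0.41  2.05 -1.34  0.2   2.87] 16.1333984443551 9.207943895244922
hang 40 0.05 [-1.34  0.21  0.71  2.16 -1.34  0.2   2.87] 11.445524416263694 6.1354230803178424
hang 50 0 [-1.14  0.38  0.51  2.06 -1.34  0.2   2.84] 1.3352652699262277 0.7586547938121315
hang 50 0.05 [-1.31  0.23  0.67  2.15 -1.    0.2   2.53] 0.006843836496508328 0.004036031172965137
hang 60 0 [-0.8   0.34  0.13  2.   -0.24  0.29  1.82] 0.0007199461285753166 0.0003376359896580082
hang 60 0.05 [-0.86  0.19  0.19  2.07 -0.19  0.37  1.78] 0.000664001669518849 0.0003071748669348518
```

{"method": "step_arm", "body": {"increments": [[0.02, 0.03, 0.01, 0, 0, -4, -1], [0.04, 0.06, 0.02, 0, 0, -8, -1], [0.07, 0.09, 0.02, 0, 0, -10, -1], [0.1, 0.13, 0.02, 0, 0, -10, -1], [0.1, 0.13, 0.02, 0, 0, -10, -1], [0.1, 0.13, 0.02, 0, 0, -10, -1]]}}

```text
t: 3.4
eef_pos: [0.5344, 0.3068, 0.3788]
tool_rot: [-0.001, -0.364, 0.931, -0.0]
contact_force: [-0.4, -1.3, 0.2]
gripper_width: 1.003
```

```bash
python3 - <<'E'
from h import *
import pickle
r=snap('wrist','w2.png'); pickle.dump(r,open('w2.pkl','wb'))
for t in ['hook_bend','hook_tip']:
    for d in bot.place_of(t,'wrist')[:2]: print(t,np.array(d['location'])*[560,420],round(d['conf'],2))
log()
E
```

```text
hook_bend [321.272 240.702] 0.86
hook_tip [333.312 224.784] 0.88
3.55 q [-0.815  0.278  0.258  1.521 -0.072  1.353  1.759] p [0.5341 0.3019 0.3806] rot [-4.000e-04 -3.613e-01  9.325e-01 -2.000e-04] F [-1.1 -0.2  0.9] w 1.001
```

{"method": "step_arm", "body": {"increments": [[-0.03, 0.03, 0, 0, 0, 0, -1], [-0.06, 0.07, 0, 0, 0, 0, -1], [-0.06, 0.07, 0, 0, 0, 0, -1], [-0.06, 0.07, 0, 0, 0, 0, -1]]}}

```text
t: 3.88
eef_pos: [0.4709, 0.3754, 0.3813]
tool_rot: [-0.0, -0.364, 0.931, 0.001]
contact_force: [0.6, 0.8, 1.0]
gripper_width: 1.002
```

```bash
python3 - <<'E'
from h import *
import pickle
r=snap('wrist','w3.png'); pickle.dump(r,open('w3.pkl','wb'))
for t in ['hook_bend','hook_tip']:
    for d in bot.place_of(t,'wrist')[:2]: print(t,np.array(d['location'])*[560,420],round(d['conf'],2))
log()
E
```

```text
hook_bend [226.296 236.502] 0.64
hook_tip [221.312 223.398] 0.87
4.03 q [-0.934  0.256  0.213  1.544 -0.054  1.347  1.593] p [0.4752 0.3707 0.3814] rot [ 4.000e-04 -3.605e-01  9.328e-01 -1.000e-04] F [0.8 0.1 0.6] w 1.001
```

View pics/w2.png

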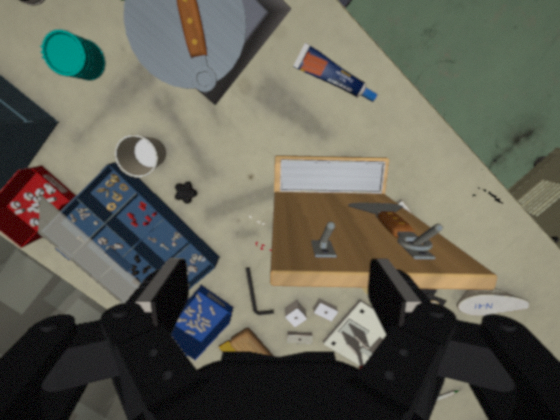

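View pics/w3.png

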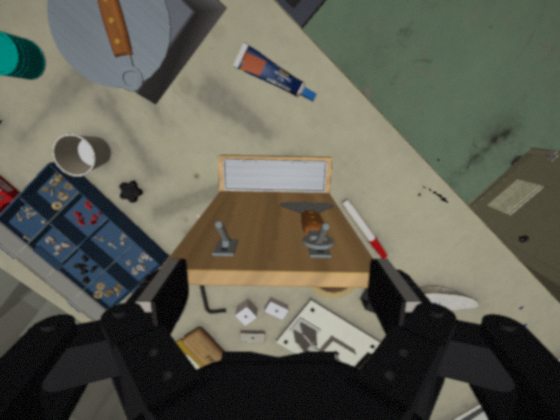

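Hook clearly seen near (325,240) and (224,240). I'll enlarge both, since rack corners and the knife eye are also visible.

```bash
python3 - <<'E'
import cv2,numpy as np
a=cv2.imread('pics/w2.png');b=cv2.imread('pics/w3.png')
f=lambda im,x,y,w,h:cv2.resize(im[y:y+h,x:x+w],None,fx=6,fy=6,interpolation=2)
cv2.imwrite('pics/hk.png',np.hstack([f(a,290,205,60,80),f(b,190,205,60,80)]))
g=lambda im,x,y,w,h:cv2.resize(im[y:y+h,x:x+w],None,fx=3,fy=3,interpolation=2)
cv2.imwrite('pics/rk.png',np.hstack([g(a,260,145,130,150),g(b,160,145,130,150)]))
E
```

```text
(no output)
```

View pics/hk.png

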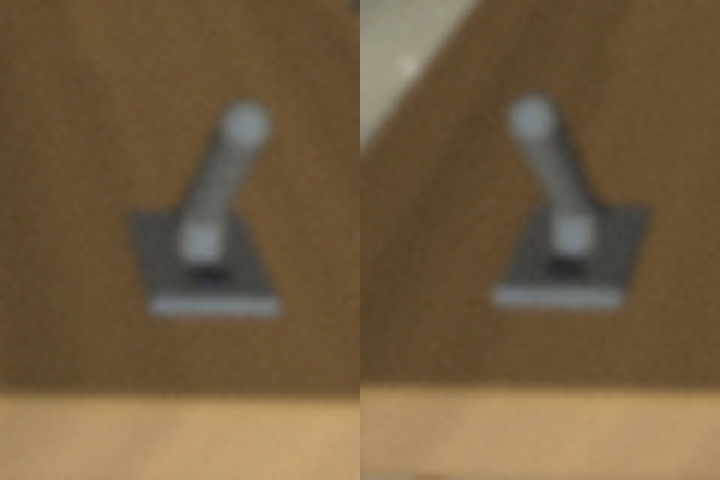

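View pics/rk.png

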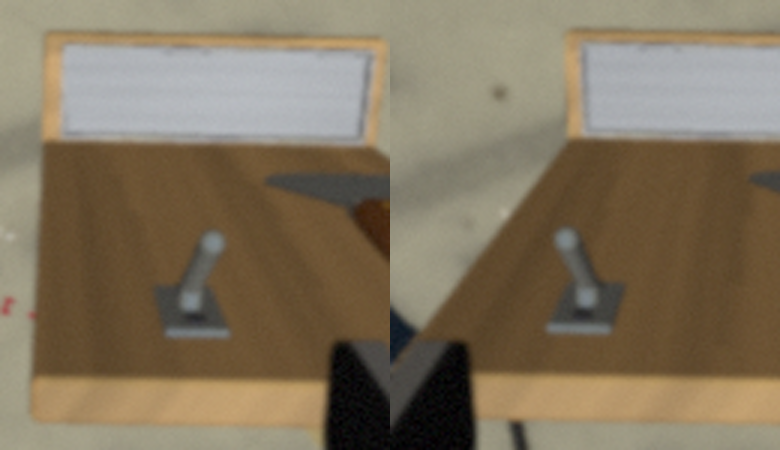

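```bash
cat > fit3.py <<'E'
import pickle
from h import *
from scipy.optimize import least_squares
np.set_printoptions(precision=4,suppress=True)
C=pickle.load(open('C.pkl','rb'))
for i in '123': C['w'+i]=pickle.load(open(f'w{i}.pkl','rb'))
def Rz(a): c,s=np.cos(a),np.sin(a); return np.array([[c,-s,0],[s,c,0],[0,0,1]])
print('tip',tri(C['w2'],(331.2,225.7),C['w3'],(218.3,224.7)))
print('bend',tri(C['w2'],(323.7,245.5),C['w3'],(225.3,244.3)))
obs=[('w2',(-38,-45,284),(331.2,225.7)),('w3',(-38,-45,284),(218.3,224.7)),
('w2',(0,-95,295),(272.7,271)),
('w2',(-60,-95,25),(275,156.7)),('w2',(-60,95,25),(389.3,157.7)),
('w3',(-60,-95,25),(218.8,156)),('w3',(-60,95,25),(332,157)),('w2',(0,-95,25),(274.3,192)),('w3',(0,-95,25),(218.7,192)),('w1',(-60,-95,25),(281.2,252.9))]
def f(p): return np.concatenate([proj(C[c],Rz(p[2])@np.array(l)/1000+[p[0],p[1],0])-px for c,l,px in obs])
s=least_squares(f,[.512,.403,.728],loss='soft_l1');p=s.x;print('rack',p,np.degrees(p[2]));print(s.fun.reshape(-1,2))
for n,l in [('bend',(-10,-45,250)),('tip',(-36,-45,281))]:
    w=Rz(p[2])@np.array(l)/1000+[p[0],p[1],0];print(n,w,[proj(C[c],w) for c in ('w2','w3','top','side')])
print('eye w2/w3',onz(C['w2'],(206,78),.1043),onz(C['w3'],(132,76),.1043),tri(C['w2'],(206,78),C['w3'],(132,76)))
E
python3 fit3.py
```

```text
tip (array([0.5167, 0.3505, 0.2848]), np.float64(0.0001357285468247884))
bend (array([0.5398, 0.3711, 0.2546]), np.float64(8.163919567806794e-05))
rack [0.5135 0.4089 0.7358] 42.160483672822046
[[ 0.4364 -1.4662]
 [ 0.6169 -1.6146]
 [-1.8618  0.48  ]
 [-0.3769  0.2124]
 [ 2.5947  0.247 ]
 [-2.1415  0.1727]
 [ 1.4696  0.3438]
 [ 0.1176  0.9246]
 [-0.3603  0.0481]
 [-0.6359  3.3793]]
bend [0.5363 0.3689 0.25  ] [array([323.9673, 239.7084]), array([226.6403, 238.4763]), array([199.3469, 193.8765]), array([253.0982, 137.7417])]
tip [0.5171 0.3514 0.281 ] [array([330.8948, 225.268 ]), array([219.6711, 224.1142]), array([202.961 , 198.5554]), array([249.8133, 134.9604])]
eye w2/w3 [0.5104 0.1607 0.1043] [0.5094 0.1592 0.1043] (array([0.5096, 0.1606, 0.1062]), np.float64(0.0017401287136469162))
```

```bash
python3 - <<'E'
from scipy.spatial.transform import Rotation as R
import numpy as np
from h import bot
o=bot.get_obs();w=o['tool_rot'];R0=R.from_quat([w[1],w[2],w[3],w[0]])
ky=np.radians(52.3);kx=np.array([np.cos(ky),np.sin(ky),0]);T=np.radians(45)
z=-np.sin(T)*kx-np.cos(T)*np.array([0,0,1]);x=-kx*np.cos(T)+np.array([0,0,np.sin(T)])
Rt=R.from_matrix(np.stack([x,np.cross(z,x),z],1))
print(o['eef_pos'],np.degrees((Rt*R0.inv()).as_rotvec()))
E
```

```text
[0.47516334 0.37074734 0.38138673] [-33.11144031  30.61611343   9.50079263]
```

{"method": "step_arm", "body": {"increments": [[0, -0.04, 0, -5, 4, 1.4, -1], [0.005, -0.08, 0, -10, 9, 2.8, -1], [0.01, -0.12, -0.01, -14, 13, 4, -1], [0.015, -0.16, -0.03, -19, 17.5, 5.4, -1], [0.02, -0.2, -0.06, -24, 22, 7, -1], [0.027, -0.223, -0.09, -29, 26.5, 8, -1], [0.027, -0.223, -0.12, -33.1, 30.6, 9.5, -1], [0.027, -0.223, -0.15, -33.1, 30.6, 9.5, -1], [0.027, -0.223, -0.18, -33.1, 30.6, 9.5, -1], [0.027, -0.223, -0.18, -33.1, 30.6, 9.5, -1]]}}

```text
t: 4.87
eef_pos: [0.4996, 0.1469, 0.1958]
tool_rot: [-0.348, -0.406, 0.828, -0.168]
contact_force: [-1.2, -0.3, -0.5]
gripper_width: 0.998
```

```bash
python3 - <<'E'
from h import *
import pickle
r=snap('wrist','w4.png'); pickle.dump(r,open('w4.pkl','wb'))
log()
E
```

```text
4.92 q [-0.736  0.694  0.27   1.54   0.143  1.655  1.98 ] p [0.5007 0.1473 0.1992] rot [-0.3468 -0.4064  0.8283 -0.1685] F [-0.1  0.5  1.2] w 1.001
```

View pics/w4.png

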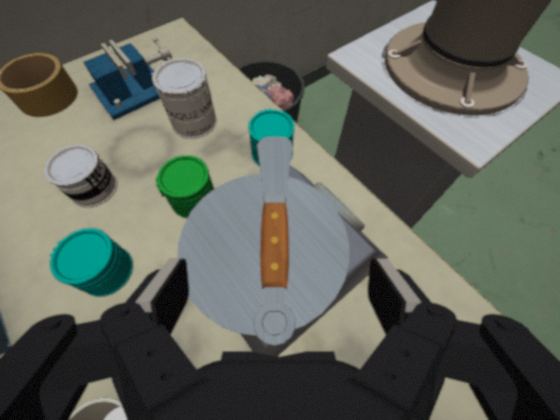

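```bash
python3 - <<'E'
import pickle
from h import *
from scipy.optimize import least_squares
np.set_printoptions(precision=4,suppress=True)
C=pickle.load(open('w4.pkl','rb'))
im=cv2.imread('pics/w4.png'); cv2.imwrite('pics/w4k.png',cv2.resize(im[125:355,170:380],None,fx=2.6,fy=2.6,interpolation=2))
obs=[((64,0,9),(274,322)),((38,0,14),(274,285.5)),((0,0,14),(274.4,239.3)),((-38,0,14),(274.5,205)),((-118,0,8),(275,138))]
def f(p):
    c,s=np.cos(p[2]),np.sin(p[2]);R=np.array([[c,-s,0],[s,c,0],[0,0,1]])
    return np.concatenate([proj(C,R@np.array(l)/1000+[p[0],p[1],.0973])-px for l,px in obs])
s=least_squares(f,[.472,.11,.91],loss='soft_l1');print(s.x,np.degrees(s.x[2]));print(s.fun.reshape(-1,2))
o=bot.get_obs();print(proj(C,o['eef_pos']))
E
```

```text
[0.4734 0.1086 0.9114] 52.21701234185475
[[-0.0613  0.2457]
 [ 0.0868  0.2722]
 [-0.0579  0.9607]
 [ 0.0632 -4.1433]
 [-0.0301 -0.9453]]
[276.9771 259.7073]
```

View pics/w4k.png

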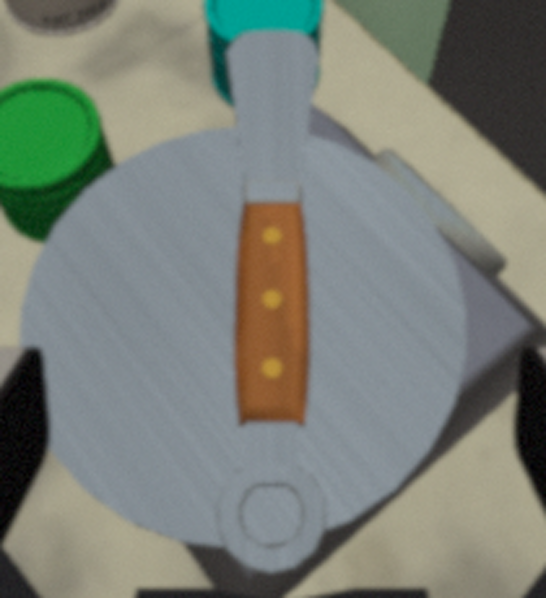

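{"method": "step_arm", "body": {"increments": [[-0.01, -0.015, -0.03, 0, 0, 0, -1], [-0.02, -0.03, -0.055, 0, 0, 0, -1], [-0.03, -0.043, -0.075, 0, 0, 0, -0.6], [-0.042, -0.056, -0.09, 0, 0, 0, -0.3], [-0.042, -0.056, -0.095, 0, 0, 0, 0], [-0.042, -0.056, -0.095, 0, 0, 0, 0]], "force": 40}}

```text
t: 5.42
eef_pos: [0.4604, 0.0925, 0.1073]
tool_rot: [-0.343, -0.407, 0.83, -0.168]
contact_force: [0.4, 1.0, 0.7]
gripper_width: 0.5
```

```bash
python3 - <<'E'
from h import *
log(); r=snap('wrist','w5.png'); log()
E
```

```text
5.42 q [-0.706  0.726  0.26   1.742  0.154  1.41   1.956] p [0.4604 0.0925 0.1073] rot [-0.3434 -0.4068  0.8297 -0.1682] F [0.4 1.  0.7] w 0.5
5.47 q [-0.706  0.726  0.26   1.74   0.154  1.411  1.956] p [0.4612 0.0935 0.1076] rot [-0.3425 -0.4073  0.8298 -0.1682] F [1.4 0.2 0.8] w 0.5
```

View pics/w5.png

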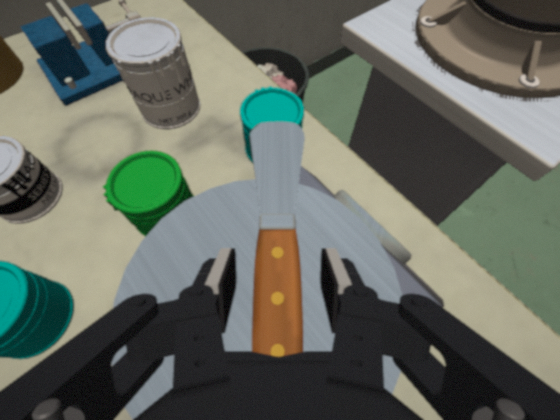

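{"method": "step_arm", "body": {"increments": [[-0.001, -0.001, -0.002, 0, 0, 0, 0.4], [-0.001, -0.001, -0.002, 0, 0, 0, 0.7], [-0.001, -0.001, -0.002, 0, 0, 0, 1], [-0.001, -0.001, -0.002, 0, 0, 0, 1], [-0.001, -0.001, -0.002, 0, 0, 0, 1], [-0.001, -0.001, -0.002, 0, 0, 0, 1]], "force": 50}}

```text
t: 5.97
eef_pos: [0.4591, 0.0927, 0.1039]
tool_rot: [-0.344, -0.408, 0.829, -0.168]
contact_force: [1.3, -0.3, 0.3]
gripper_width: 0.266
```

```bash
python3 - <<'E'
from h import *
log(); r=snap('wrist','w6.png')
E
```

```text
5.97 q [-0.706  0.73   0.258  1.746  0.154  1.404  1.955] p [0.4591 0.0927 0.1039] rot [-0.3436 -0.4078  0.829  -0.1683] F [ 1.3 -0.3  0.3] w 0.266
```

View pics/w6.png

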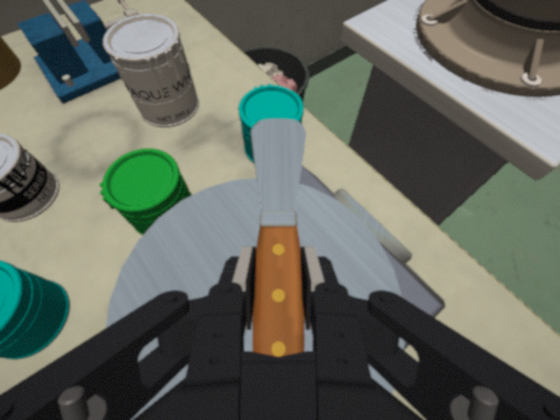

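{"method": "step_arm", "body": {"increments": [[0, 0, 0.01, 0, 0, 0, 1], [0, 0, 0.03, 0, 0, 0, 1], [0, 0, 0.06, 0, 0, 0, 1], [0, 0, 0.09, 0, 0, 0, 1], [0, 0, 0.1, 0, 0, 0, 1], [0, 0, 0.1, 0, 0, 0, 1]]}}

```text
t: 6.52
eef_pos: [0.4599, 0.0926, 0.2061]
tool_rot: [-0.342, -0.407, 0.83, -0.168]
contact_force: [0.7, -0.5, -2.2]
gripper_width: 0.265
```

```bash
cat > plan.py <<'E'
from fk import *
import feas
from feas import ik
np.set_printoptions(precision=4,suppress=True)
Zv=np.array([0,0,1.])
ry_=np.radians(42.2); n=-np.array([np.cos(ry_),np.sin(ry_),0])
tip=np.array([.517,.351,.282]); bend=np.array([.5363,.369,.25]); W=tip-bend; W/=np.linalg.norm(W)
def RK(s):
    s=np.radians(s); x=Zv*np.cos(s)-n*np.sin(s); z=n*np.cos(s)+Zv*np.sin(s)
    return Ro.from_matrix(np.stack([x,np.cross(z,x),z],1))
def knife0(yaw): return Ro.from_euler('z',yaw,degrees=True)
TK=np.array([-.0215,.0011,.0066]); EYE=np.array([.064,0,.007])
RT0=qr([-.3436,-.4078,.829,-.1683]); RTK=knife0(52.2).inv()*RT0   # tool in knife
def pose(eye,s):
    R=RK(s); return eye+R.apply(TK-EYE), R*RTK
def rel(p,R,p0,R0): return np.round(p-p0,4),np.round(np.degrees((R*R0.inv()).as_rotvec()),1)
E
python3 - <<'E'
from plan import *
log(); r=snap('wrist','w7.png'); snap('side','s7.png')
o=bot.get_obs(); p0=o['eef_pos']; R0=qr(o['tool_rot'])
q=o['q']; 
print('W',W,fk(q,feas.P)[0]-p0)
for nm,e,s in [('pre',tip+.04*W,35),('thread',tip-.01*W,35),('mid',tip-.02*W,22),('bend',bend,15),('bendlow',bend-[0,0,.006],15)]:
    p,R=pose(e,s); d=rel(p,R,p0,R0); q,a,b=ik(p,R,q); print(nm,s,p,d,np.round(q,2),round(a,1),round(b,1), 'z',R.as_matrix()[:,2])
E
```

```text
6.52 q [-0.724  0.591  0.283  1.707  0.178  1.572  1.989] p [0.4599 0.0926 0.2061] rot [-0.3417 -0.4075  0.8301 -0.168 ] F [ 0.7 -0.5 -2.2] w 0.265
W [-0.4653 -0.434   0.7715] [ 0.0325  0.0495 -0.0245]
pre 35 [0.4616 0.3017 0.2426] (array([0.0031, 0.2093, 0.0393]), array([ 40.4, -37.5,  -9.2])) [-0.86  0.19  0.19  1.94 -0.06  0.83  1.68] 0.0 0.0 z [ 0.1295  0.1159 -0.9848]
thread 35 [0.4848 0.3234 0.204 ] (array([0.0264, 0.231 , 0.0007]), array([ 40.4, -37.5,  -9.2])) [-0.84  0.29  0.18  1.92 -0.09  0.77  1.69] 0.0 0.0 z [ 0.1295  0.1159 -0.9848]
mid 22 [0.5021 0.3392 0.1871] (array([ 0.0437,  0.2468, -0.0161]), array([ 49.9, -46.3,  -8.8])) [-0.81  0.28  0.14  2.01 -0.14  0.46  1.74] 0.0 0.0 z [ 0.2903  0.2617 -0.9204]
bend 15 [0.5195 0.3552 0.1673] (array([ 0.061 ,  0.2627, -0.036 ]), array([ 55.1, -51.1,  -8.5])) [-0.76  0.32  0.08  2.04 -0.19  0.26  1.79] 0.0 0.0 z [ 0.3712  0.3351 -0.866 ]
bendlow 15 [0.5195 0.3552 0.1613] (array([ 0.061 ,  0.2627, -0.042 ]), array([ 55.1, -51.1,  -8.5])) [-0.76  0.33  0.07  2.05 -0.2   0.25  1.79] 0.0 0.0 z [ 0.3712  0.3351 -0.866 ]
```

View pics/w7.png

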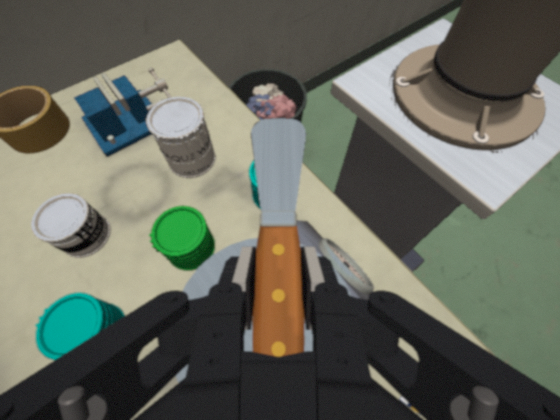

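View pics/s7.png

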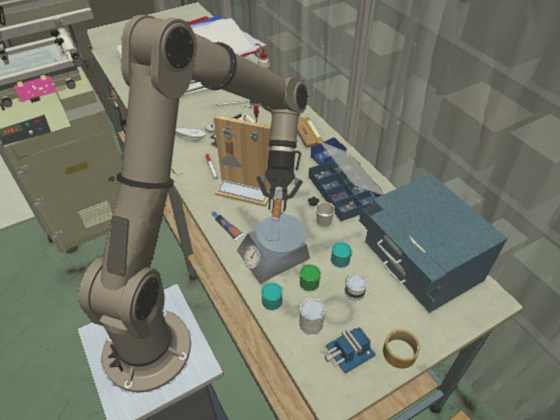

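```bash
cat > fk4.py <<'E'
import fk as M,itertools
from fk import *
def res2(p): return np.concatenate([res(p)[:-4],np.array([p[1]-.35,p[2]-.4,p[4]-.4,p[6]-.25])*.1,.3*np.array([p[3],p[5],p[7],p[9]])])
out=[]
for s3,s5,s7 in itertools.product([1,-1],repeat=3):
    M.S=[-1,1,s3,1,s5,1,s7]
    b=min((least_squares(res2,[0,.35,.4,0,.4,0,.25,0,y7,0]) for y7 in (-1.5,0,1.5,3)),key=lambda s:s.cost)
    out.append((b.cost,list(M.S),b))
out.sort(key=lambda o:o[0])
for o in out[:3]: print(round(o[0],4),o[1],np.round(o[2].x,3))
print(np.round(out[0][2].fun[:-8].reshape(-1,6),2)); np.save('fk.npy',np.concatenate([out[0][2].x,out[0][1]]))
E
python3 fk4.py
```

```text
0.1912 [-1, 1, -1, 1, -1, 1, -1] [ 0.003  0.287  0.54   0.005  0.474  0.008  0.317 -0.002  1.574 -0.063]
99.9131 [-1, 1, -1, 1, 1, 1, -1] [ 0.214  0.345  0.328  0.022  0.496  0.002  0.175  0.032  1.774 -0.19 ]
215.7511 [-1, 1, 1, 1, -1, 1, -1] [-0.083  0.38   0.399  0.037  0.562  0.073  0.174  0.153  1.796 -0.234]
[[ 0.09  0.08 -0.17  0.   -0.    0.  ]
 [ 0.25  0.38 -0.01  0.   -0.    0.  ]
 [-0.18 -0.11  0.    0.    0.    0.  ]
 [-0.16 -0.09  0.   -0.   -0.    0.  ]
 [-0.12 -0.07  0.08 -0.    0.    0.  ]
 [-0.   -0.    0.04  0.    0.    0.  ]
 [ 0.08  0.06 -0.06 -0.02 -0.   -0.01]
 [-0.05 -0.    0.05 -0.02  0.   -0.01]
 [-0.05 -0.    0.05 -0.02  0.   -0.01]
 [-0.05 -0.    0.05 -0.02 -0.   -0.01]
 [ 0.01  0.   -0.04 -0.02  0.   -0.01]]
```

```bash
python3 - <<'E'
from plan import *
log()
o=bot.get_obs(); p0=o['eef_pos']; R0=qr(o['tool_rot'])
q=o['q']; 
print('fk err',fk(q,feas.P)[0]-p0)
for nm,e,s in [('pre',tip+.04*W,35),('thread',tip-.01*W,35),('mid',tip-.02*W,22),('bend',bend,15),('bendlow',bend-[0,0,.006],15),('b20',bend-[0,0,.006],20)]:
    p,R=pose(e,s); d=rel(p,R,p0,R0); q,a,b=ik(p,R,q); print(nm,s,p,d,np.round(q,2),round(a,1),round(b,1))
E
```

```text
6.62 q [-0.724  0.595  0.281  1.71   0.178  1.569  1.988] p [0.4584 0.0925 0.2033] rot [-0.3438 -0.4078  0.829  -0.168 ] F [ 0.4  0.6 -2. ] w 0.261
fk err [ 0.0001  0.0001 -0.0004]
pre 35 [0.4616 0.3017 0.2426] (array([0.0031, 0.2093, 0.0393]), array([ 40.4, -37.5,  -9.2])) [-0.86  0.18  0.19  1.97 -0.06  0.82  1.68] 0.0 0.0
thread 35 [0.4848 0.3234 0.204 ] (array([0.0264, 0.231 , 0.0007]), array([ 40.4, -37.5,  -9.2])) [-0.84  0.28  0.18  1.94 -0.09  0.75  1.7 ] 0.0 0.0
mid 22 [0.5021 0.3392 0.1871] (array([ 0.0437,  0.2468, -0.0161]), array([ 49.9, -46.3,  -8.8])) [-0.8   0.26  0.14  2.08 -0.14  0.41  1.75] 0.0 0.0
bend 15 [0.5195 0.3552 0.1673] (array([ 0.061 ,  0.2627, -0.036 ]), array([ 55.1, -51.1,  -8.5])) [-0.76  0.3   0.09  2.13 -0.27  0.2   1.88] 0.0 0.0
bendlow 15 [0.5195 0.3552 0.1613] (array([ 0.061 ,  0.2627, -0.042 ]), array([ 55.1, -51.1,  -8.5])) [-0.89  0.32  0.25  2.13 -0.56  0.2   2.16] 0.0 0.0
b20 20 [0.5142 0.3504 0.1635] (array([ 0.0558,  0.258 , -0.0398]), array([ 51.4, -47.7,  -8.7])) [-0.99  0.34  0.37  2.09 -0.46  0.33  2.05] 0.0 0.0
```

{"method": "step_arm", "body": {"increments": [[0, 0.01, 0.02, 5, -4.7, -1.1, 1], [0, 0.02, 0.04, 10, -9.4, -2.3, 1], [0, 0.03, 0.06, 15, -14, -3.4, 1], [0, 0.05, 0.06, 20, -18.7, -4.6, 1], [0, 0.07, 0.06, 25, -23.4, -5.7, 1], [0, 0.09, 0.06, 30, -28, -6.9, 1], [0, 0.11, 0.06, 35, -33, -8, 1], [0.002, 0.14, 0.06, 40.4, -37.5, -9.2, 1], [0.003, 0.17, 0.06, 40.4, -37.5, -9.2, 1], [0.003, 0.18, 0.06, 40.4, -37.5, -9.2, 1]]}}

```text
t: 7.45
eef_pos: [0.4591, 0.2747, 0.2619]
tool_rot: [0.081, -0.361, 0.929, 0.031]
contact_force: [-0.6, 0.5, -0.1]
gripper_width: 0.261
```

```bash
python3 - <<'E'
from plan import *
log()
o=bot.get_obs(); p0=o['eef_pos']; R0=qr(o['tool_rot'])
p,R=pose(tip+.04*W,35); print(rel(p,R,p0,R0))
snap('side','s8.png');snap('top','t8.png')
E
```

```text
7.45 q [-0.817  0.123  0.188  1.987 -0.054  0.863  1.711] p [0.4591 0.2747 0.2619] rot [ 0.0806 -0.3611  0.9285  0.031 ] F [-0.6  0.5 -0.1] w 0.261
(array([ 0.0024,  0.027 , -0.0193]), array([ 0. , -0.1, -0.1]))
```

```bash
python3 - <<'E'
import cv2,numpy as np
a=cv2.imread('pics/s8.png')[90:240,190:320];b=cv2.imread('pics/t8.png')[150:250,160:320]
cv2.imwrite('pics/s8c.png',cv2.resize(a,None,fx=4,fy=4,interpolation=2));cv2.imwrite('pics/t8c.png',cv2.resize(b,None,fx=5,fy=5,interpolation=2))
E
```

```text
(no output)
```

View pics/s8c.png

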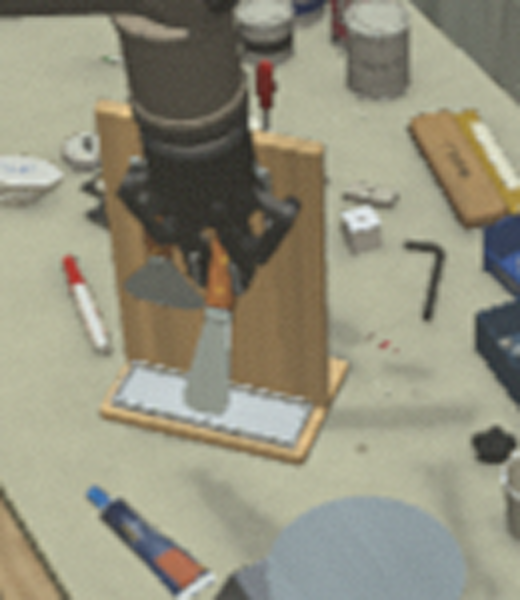

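View pics/t8c.png

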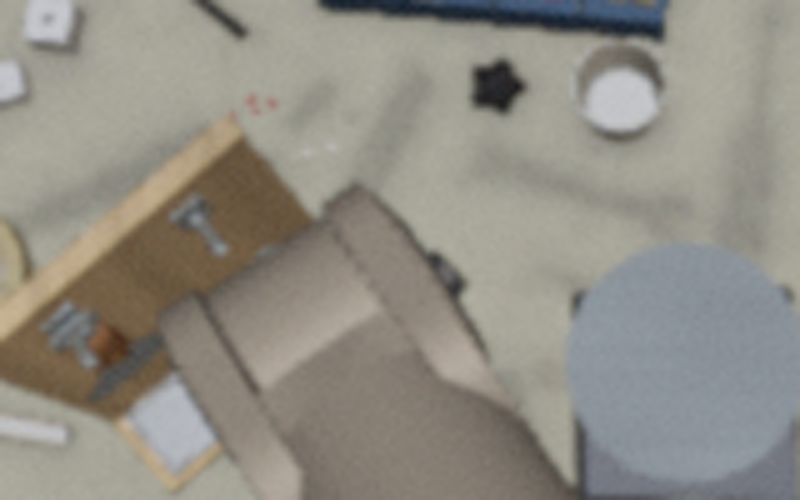

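{"method": "step_arm", "body": {"increments": [[0.002, 0.013, -0.009, 0, 0, 0, 1], [0.002, 0.027, -0.019, 0, 0, 0, 1], [0.002, 0.027, -0.019, 0, 0, 0, 1], [0.002, 0.027, -0.019, 0, 0, 0, 1]]}}

```text
t: 7.88
eef_pos: [0.4631, 0.2997, 0.2428]
tool_rot: [0.08, -0.36, 0.929, 0.03]
contact_force: [-0.1, -0.0, -1.5]
gripper_width: 0.265
```

```bash
cat > chk.py <<'E'
from plan import *
import pickle,sys
k=sys.argv[1]
log()
o=bot.get_obs(); p=o['eef_pos']; RT=qr(o['tool_rot']); Rk=RT*RTK.inv(); eye=p+Rk.apply(EYE-TK)
lean=np.degrees(np.arccos(Rk.as_matrix()[2,0]))
print('eye',eye,'lean',round(lean,1),'eye-tip',eye-tip,'along W',(eye-tip)@W,'perp',np.round(eye-tip-((eye-tip)@W)*W,4))
for c,b in (('top',(170,165,70,60)),('side',(215,105,70,70))):
    r=snap(c,c+k+'.png'); im=r['color'][:,:,::-1].copy(); x,y,w,h=b
    print(c,'eye px',proj(r,eye),'tip px',proj(r,tip),'bend px',proj(r,bend))
    cv2.imwrite('pics/%s%sc.png'%(c,k),cv2.resize(im[y:y+h,x:x+w],None,fx=8,fy=8,interpolation=2))
E
python3 chk.py a
```

```text
7.88 q [-0.84   0.173  0.177  1.975 -0.055  0.826  1.677] p [0.4631 0.2997 0.2428] rot [ 0.0803 -0.3604  0.9289  0.0298] F [-0.1 -0.  -1.5] w 0.265
eye [0.5    0.3318 0.3129] lean 35.2 eye-tip [-0.017  -0.0192  0.0309] along W 0.04009778920578266 perp [ 0.0016 -0.0018 -0.    ]
top eye px [207.5989 202.6393] tip px [203.0267 198.5033] bend px [199.2928 193.888 ]
side eye px [247.3147 131.9309] tip px [249.8418 134.7804] bend px [253.0674 137.7193]
```

View pics/topac.png

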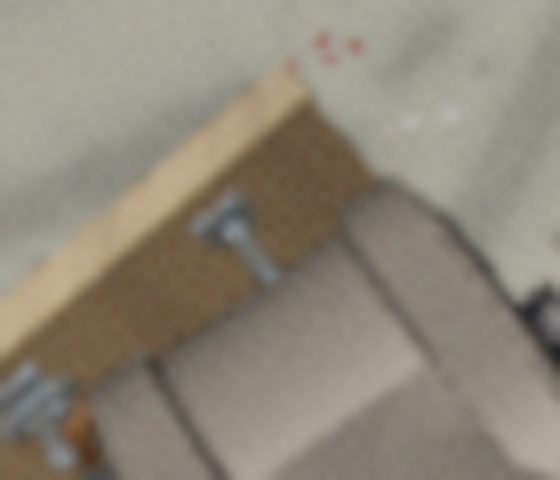

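View pics/sideac.png

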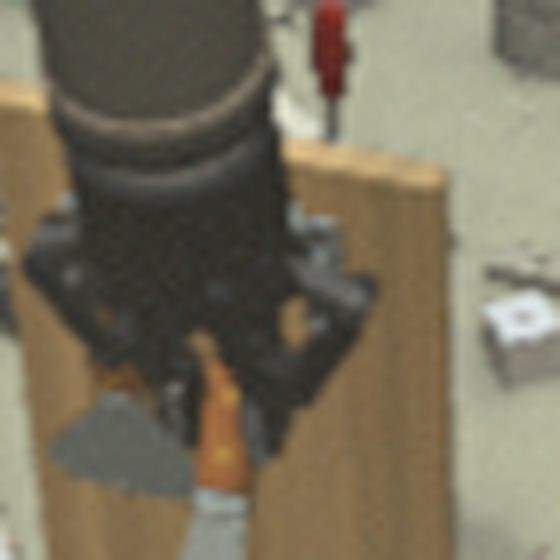

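```bash
python3 -c "
from plan import *
log();o=bot.get_obs(); p=o['eef_pos']; Rk=qr(o['tool_rot'])*RTK.inv(); eye=p+Rk.apply(EYE-TK); d=eye-tip;print(d@W, d-(d@W)*W)
p1,R1=pose(tip-.012*W,35);print(rel(p1,R1,p,qr(o['tool_rot'])))"
```

```text
7.98 q [-0.839  0.17   0.178  1.975 -0.055  0.826  1.677] p [0.4639 0.2988 0.2441] rot [ 0.0814 -0.3596  0.9291  0.0301] F [ 0.3 -0.4 -1.4] w 0.266
0.04129831914918258 [ 0.003  -0.0023  0.0005]
(array([ 0.0219,  0.0255, -0.0417]), array([0.1, 0. , 0. ]))
```

Eye sits 41 mm up the wire axis beyond the tip, about 3 mm off laterally. Correct that and slide on in small steps.

{"method": "step_arm", "body": {"increments": [[-0.001, 0.003, 0, 0, 0, 0, 1], [0.005, 0.009, -0.012, 0, 0, 0, 1], [0.01, 0.014, -0.02, 0, 0, 0, 1], [0.014, 0.018, -0.027, 0, 0, 0, 1], [0.018, 0.022, -0.034, 0, 0, 0, 1], [0.022, 0.0255, -0.0415, 0, 0, 0, 1], [0.022, 0.0255, -0.0415, 0, 0, 0, 1]]}}

```text
t: 8.57
eef_pos: [0.4857, 0.3251, 0.2014]
tool_rot: [0.081, -0.36, 0.929, 0.03]
contact_force: [-0.1, 0.8, -1.7]
gripper_width: 0.266
```

```bash
python3 chk.py b; python3 -c "
from plan import *
o=bot.get_obs();print(o['contact_force'],o['torque'])
snap('wrist','w9.png')"
```

```text
8.57 q [-0.835  0.276  0.169  1.95  -0.08   0.748  1.688] p [0.4857 0.3251 0.2014] rot [ 0.081  -0.3599  0.929   0.0301] F [-0.1  0.8 -1.7] w 0.266
eye [0.5226 0.3571 0.2716] lean 35.1 eye-tip [ 0.0056  0.0061 -0.0104] along W -0.013249240962784386 perp [-0.0006  0.0004 -0.0001]
top eye px [201.6824 197.2155] tip px [203.0267 198.5033] bend px [199.2928 193.888 ]
side eye px [250.6781 135.7718] tip px [249.8418 134.7804] bend px [253.0674 137.7193]
[ 0.1793  0.0853 -1.1339] [-0.117   0.172  -0.0454]
```

View pics/topbc.png

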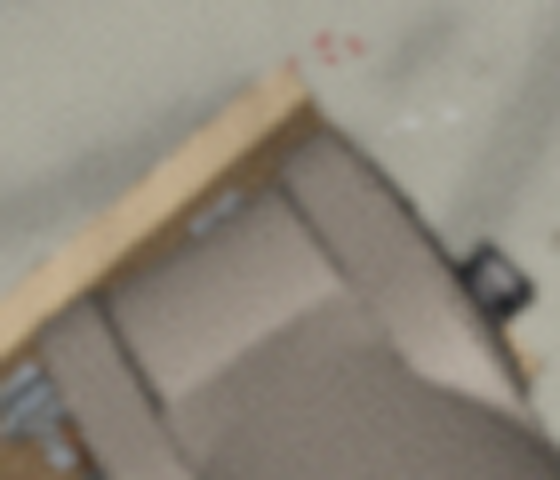

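View pics/w9.png

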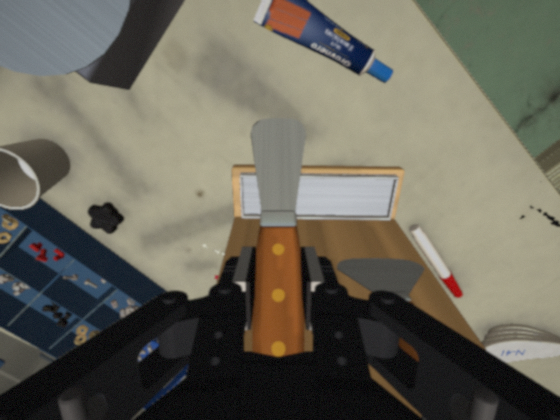

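```bash
python3 -c "
from plan import *
log();o=bot.get_obs(); p=o['eef_pos'];R=qr(o['tool_rot'])
for a,s in ((-.018,30),(-.024,25),(-.032,21),(-.038,19),(-.041,18)):
  for dz in (0,):
    p1,R1=pose(tip+a*W,s);print(a,s,rel(p1,R1,p,R))"
```

```text
8.72 q [-0.835  0.273  0.17   1.95  -0.08   0.749  1.688] p [0.4858 0.3247 0.2032] rot [ 0.0818 -0.3597  0.929   0.0304] F [-0.5 -0.8 -0.6] w 0.261
-0.018 30 (array([ 0.0074,  0.0065, -0.0093]), array([ 3.4, -3.7,  0. ]))
-0.024 25 (array([ 0.0151,  0.0135, -0.0173]), array([ 6.7, -7.4,  0. ]))
-0.032 21 (array([ 0.0229,  0.0207, -0.0258]), array([  9.4, -10.3,   0. ]))
-0.038 19 (array([ 0.0278,  0.0252, -0.0314]), array([ 10.8, -11.8,   0. ]))
-0.041 18 (array([ 0.0303,  0.0274, -0.0342]), array([ 11.4, -12.6,   0. ]))
```

{"method": "step_arm", "body": {"increments": [[0.004, 0.003, -0.005, 1.7, -1.8, 0, 1], [0.0075, 0.0065, -0.009, 3.4, -3.7, 0, 1], [0.011, 0.01, -0.013, 5, -5.5, 0, 1], [0.015, 0.0135, -0.017, 6.7, -7.4, 0, 1], [0.019, 0.017, -0.0215, 8, -8.8, 0, 1], [0.023, 0.0207, -0.026, 9.4, -10.3, 0, 1], [0.023, 0.0207, -0.026, 9.4, -10.3, 0, 1]]}}

```text
t: 9.3
eef_pos: [0.5079, 0.3447, 0.1764]
tool_rot: [0.194, -0.353, 0.912, 0.074]
contact_force: [-1.5, -0.8, -1.2]
gripper_width: 0.261
```

```bash
python3 chk.py c; python3 -c "
from plan import *
log();o=bot.get_obs(); p=o['eef_pos'];R=qr(o['tool_rot'])
for a,s in ((-.038,19),(-.041,18)):
    p1,R1=pose(tip+a*W,s);print(a,s,rel(p1,R1,p,R))"
```

```text
9.3 q [-0.792  0.269  0.122  2.092 -0.149  0.368  1.756] p [0.5079 0.3447 0.1764] rot [ 0.1937 -0.353   0.9124  0.074 ] F [-1.5 -0.8 -1.2] w 0.261
eye [0.5312 0.3642 0.2563] lean 21.1 eye-tip [ 0.0142  0.0132 -0.0257] along W -0.032182598905762465 perp [-0.0008 -0.0008 -0.0009]
top eye px [200.4539 195.2386] tip px [203.0267 198.5033] bend px [199.2928 193.888 ]
side eye px [252.2687 137.5108] tip px [249.8418 134.7804] bend px [253.0674 137.7193]
9.4 q [-0.793  0.269  0.122  2.09  -0.148  0.372  1.754] p [0.5086 0.3452 0.1775] rot [ 0.1936 -0.353   0.9124  0.0739] F [-0.3  0.3 -1.3] w 0.265
-0.038 19 (array([ 0.005 ,  0.0047, -0.0058]), array([ 1.4, -1.6,  0. ]))
-0.041 18 (array([ 0.0075,  0.0069, -0.0086]), array([ 2.1, -2.3,  0. ]))
```

View pics/sidecc.png

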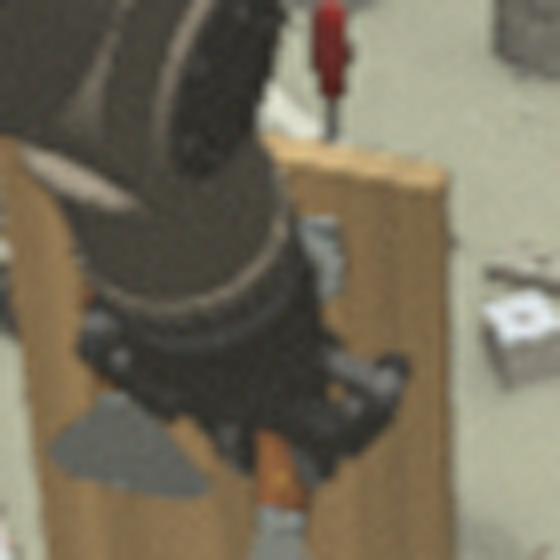

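{"method": "step_arm", "body": {"increments": [[0.0025, 0.0025, -0.003, 0.7, -0.8, 0, 1], [0.005, 0.005, -0.006, 1.5, -1.6, 0, 1], [0.006, 0.006, -0.009, 2, -2.2, 0, 1], [0.006, 0.006, -0.011, 2, -2.2, 0, 1], [0.006, 0.006, -0.013, 2, -2.2, 0, 1], [0.006, 0.006, -0.013, 2, -2.2, 0, 1]]}}

```text
t: 9.9
eef_pos: [0.5166, 0.3526, 0.1665]
tool_rot: [0.22, -0.351, 0.907, 0.084]
contact_force: [-1.5, -1.7, 6.2]
gripper_width: 0.26
```

```bash
python3 chk.py d; python3 -c "
from plan import *
log()"
```

```text
9.9 q [-0.764  0.289  0.089  2.116 -0.181  0.267  1.788] p [0.5166 0.3526 0.1665] rot [ 0.2197 -0.3506  0.9065  0.0837] F [-1.5 -1.7  6.2] w 0.26
eye [0.5364 0.3691 0.248 ] lean 17.8 eye-tip [ 0.0194  0.0181 -0.034 ] along W -0.04310868397220958 perp [-0.0006 -0.0006 -0.0007]
top eye px [199.4141 193.9874] tip px [203.0267 198.5033] bend px [199.2928 193.888 ]
side eye px [253.1117 138.1711] tip px [249.8418 134.7804] bend px [253.0674 137.7193]
10.0 q [-0.764  0.289  0.089  2.116 -0.181  0.267  1.787] p [0.5165 0.3525 0.1666] rot [ 0.2196 -0.3507  0.9065  0.0836] F [-1.4 -1.7  6. ] w 0.259
```

{"method": "step_arm", "body": {"increments": [[0, 0, 0.001, 0, 0, 0, 1], [0, 0, 0.001, 0, 0, 0, 0.3], [0, 0, 0.001, 0, 0, 0, 0.1], [0, 0, 0.001, 0, 0, 0, 0.1], [0, 0, 0.001, 0, 0, 0, 0.1], [0, 0, 0.001, 0, 0, 0, 0.1]]}}

```text
t: 10.5
eef_pos: [0.5146, 0.3516, 0.165]
tool_rot: [0.217, -0.351, 0.907, 0.083]
contact_force: [0.5, 0.3, 0.4]
gripper_width: 0.454
```

```bash
python3 -c "
from plan import *
log();snap('wrist','w10.png');log();r=snap('side','s10.png')
cv2.imwrite('pics/s10c.png',cv2.resize(r['color'][105:225,205:295,::-1],None,fx=5,fy=5,interpolation=2))"
```

```text
10.5 q [-0.765  0.29   0.089  2.118 -0.18   0.269  1.787] p [0.5146 0.3516 0.165 ] rot [ 0.2174 -0.3511  0.9069  0.0831] F [0.5 0.3 0.4] w 0.454
10.55 q [-0.765  0.29   0.089  2.118 -0.18   0.269  1.787] p [0.5146 0.3516 0.165 ] rot [ 0.2174 -0.3512  0.9069  0.0831] F [ 0.4  0.4 -0.1] w 0.449
```

View pics/w10.png

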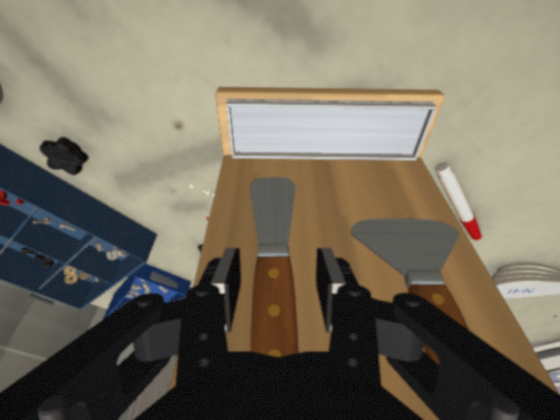

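View pics/s10c.png

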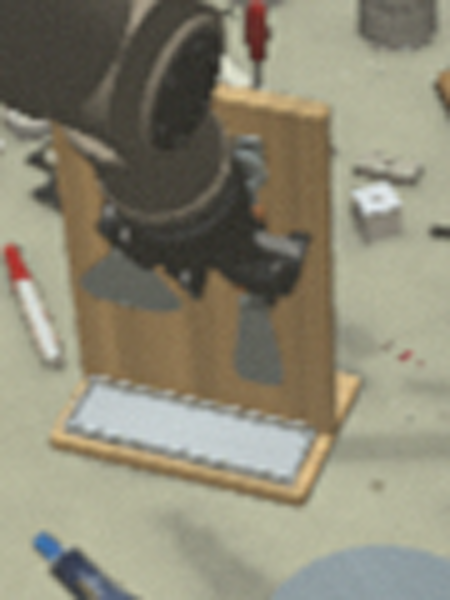

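{"method": "step_arm", "body": {"increments": [[-0.015, -0.013, 0, 0, 0, 0, 0.1], [-0.037, -0.033, 0, 0, 0, 0, 0.1], [-0.06, -0.054, 0, 0, 0, 0, 0], [-0.08, -0.075, 0.02, 0, 0, 0, -0.5], [-0.08, -0.09, 0.05, 0, 0, 0, -1], [-0.08, -0.09, 0.05, 0, 0, 0, -1]]}}

```text
t: 11.1
eef_pos: [0.4359, 0.2598, 0.2195]
tool_rot: [0.221, -0.35, 0.907, 0.084]
contact_force: [0.8, 0.9, 0.6]
gripper_width: 0.901
```

```bash
python3 -c "
from plan import *
log();snap('wrist','w11.png');r=snap('side','s11.png');r2=snap('top','t11.png')
a=cv2.resize(r['color'][105:225,205:295,::-1],None,fx=4.5,fy=4.5,interpolation=2);cv2.imwrite('pics/s11c.png',a)
o=bot.get_obs();R0=qr(o['tool_rot']);Rt=Ro.from_matrix(np.array([[-1,0,0],[0,1,0],[0,0,-1]]).T)
print(np.degrees((Rt*R0.inv()).as_rotvec()),[.589,-.135,.25]-o['eef_pos'])
for d in bot.place_of('knife_eye','side')[:2]+bot.place_of('ink_knife','side')[:2]: print(np.array(d['location'])*[560,420],d['conf'])
print(proj(r,bend-[0,0,.0055]))
"
```

```text
11.1 q [-0.749  0.007  0.12   2.304 -0.134  0.359  1.791] p [0.4359 0.2598 0.2195] rot [ 0.2205 -0.3496  0.9067  0.0838] F [0.8 0.9 0.6] w 0.901
[ -9.8682  25.8261 -41.5069] [ 0.154  -0.3968  0.0343]
[252.616 140.784] 0.65
[256.872 153.804] 0.62
[253.1435 139.0832]
```

View pics/w11.png

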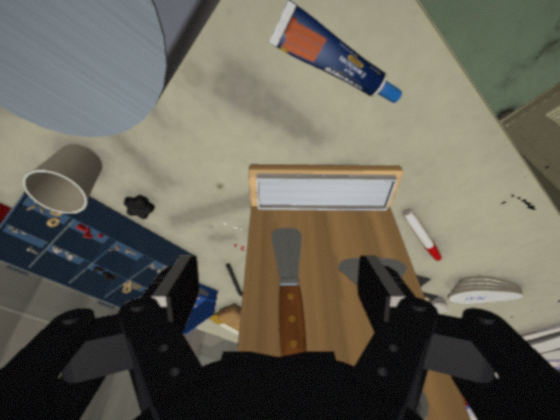

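View pics/s11c.png

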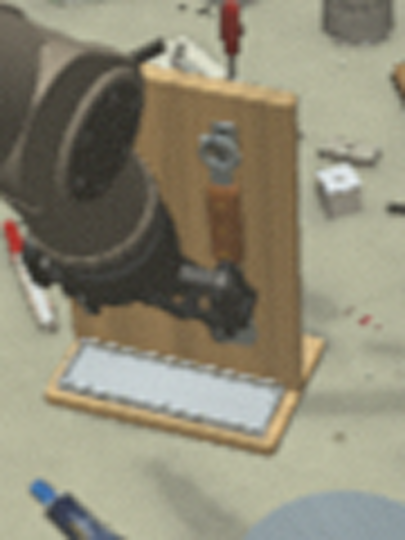

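{"method": "step_arm", "body": {"increments": [[0.01, -0.035, 0.02, -1.4, 3.6, -5.8, -1], [0.025, -0.07, 0.04, -2.8, 7.2, -11.6, -1], [0.04, -0.105, 0.05, -4.2, 10.8, -17.4, -1], [0.055, -0.14, 0.05, -5.6, 14.4, -23, -1], [0.07, -0.175, 0.05, -7, 18, -29, -1], [0.085, -0.21, 0.05, -8.4, 21.8, -35, -1], [0.1, -0.245, 0.05, -9.9, 25.8, -41.5, -1], [0.115, -0.28, 0.04, -9.9, 25.8, -41.5, -1], [0.13, -0.315, 0.03, -9.9, 25.8, -41.5, -1], [0.14, -0.35, 0.02, -9.9, 25.8, -41.5, -1]]}}

```text
t: 12.18
eef_pos: [0.5763, -0.0893, 0.233]
tool_rot: [-0.002, -0.001, 1.0, -0.001]
contact_force: [0.8, 1.4, 0.2]
gripper_width: 0.998
```

{"method": "step_arm", "body": {"increments": [[0.01, -0.03, -0.02, 0, 0, 0, -1], [0.014, -0.047, -0.04, 0, 0, 0, -1], [0.014, -0.047, -0.04, 0, 0, 0, -1], [0.014, -0.047, -0.04, 0, 0, 0, -1]]}}

```text
t: 12.52
eef_pos: [0.5877, -0.1358, 0.1926]
tool_rot: [-0.003, 0.001, 1.0, -0.0]
contact_force: [-0.4, 0.8, -0.1]
gripper_width: 1.003
```

```bash
python3 -c "
from plan import *
import pickle
log();r=snap('wrist','w12.png');pickle.dump(r,open('w12.pkl','wb'));log()
for d in bot.place_of('ink_tin_low','wrist')[:4]: print(np.array(d['location'])*[560,420],d['conf'],onz(r,np.array(d['location'])*[560,420],0))
"
```

```text
12.52 q [-0.215  0.426  0.446  1.792 -0.214  0.978  1.888] p [ 0.5877 -0.1358  0.1926] rot [-0.0032  0.0006  1.     -0.0005] F [-0.4  0.8 -0.1] w 1.003
12.57 q [-0.216  0.424  0.446  1.791 -0.214  0.978  1.888] p [ 0.5886 -0.1345  0.1939] rot [-0.002  -0.0005  1.     -0.0001] F [-0.2 -0.1  0.6] w 1.0
[278.376 187.194] 0.95 [ 0.5927 -0.1341  0.    ]
[367.696  93.786] 0.95 [ 0.4939 -0.0415  0.    ]
[375.984 212.394] 0.69 [ 0.6225 -0.0216  0.    ]
```

View pics/w12.png

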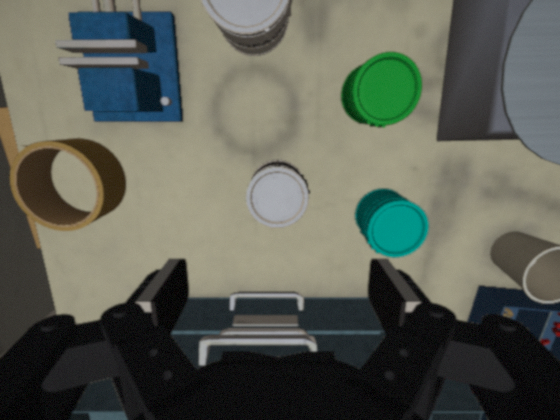

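```bash
python3 -c "
from plan import *
import pickle
r=pickle.load(open('w12.pkl','rb'))
im=cv2.imread('pics/w12.png');cv2.imwrite('pics/w12c.png',cv2.resize(im[0:270,200:440],None,fx=2.2,fy=2.2,interpolation=2))
cv2.imwrite('pics/w12d.png',cv2.resize(im[150:240,230:330],None,fx=6,fy=6,interpolation=2))
for px in ((277.5,197),(248,197),(308,197)): print(onz(r,px,.055))
"
```

```text
[ 0.5899 -0.135   0.055 ]
[ 0.5899 -0.163   0.055 ]
[ 0.5899 -0.106   0.055 ]
```

View pics/w12d.png

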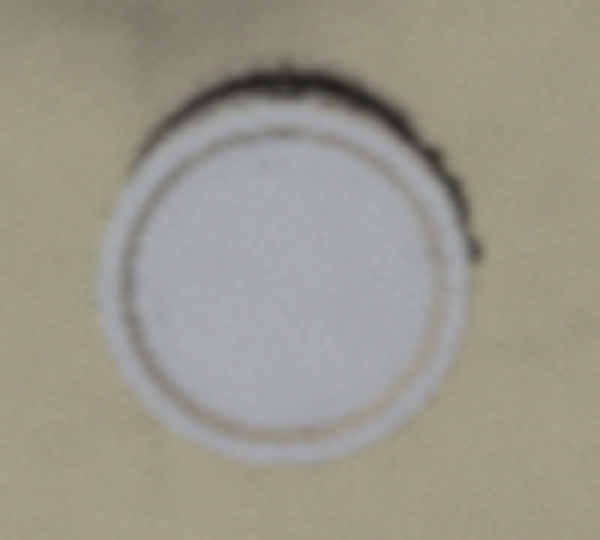

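The grey, dark-labelled low tin at (278,196) is the one: not green or turquoise, shorter than the tall tin at (247,10), lid 60 mm at z = 55 mm. Descend onto it, closing across y.

{"method": "step_arm", "body": {"increments": [[0.002, 0, -0.04, 0, 0, 0, -1], [0.002, 0, -0.08, 0, 0, 0, -1], [0.002, 0, -0.12, 0, 0, 0, -1], [0.002, 0, -0.15, 0, 0, 0, -1], [0.002, 0, -0.172, 0, 0, 0, -1], [0.002, 0, -0.172, 0, 0, 0, -0.8], [0.002, 0, -0.172, 0, 0, 0, -0.6], [0.002, 0, -0.172, 0, 0, 0, -0.3], [0.002, 0, -0.172, 0, 0, 0, 0.2], [0.002, 0, -0.172, 0, 0, 0, 0.2]], "force": 40}}

```text
t: 13.45
eef_pos: [0.5925, -0.1352, 0.0254]
tool_rot: [0.001, -0.001, 1.0, -0.0]
contact_force: [-0.8, 0.3, 4.8]
gripper_width: 0.689
```

```bash
python3 -c "
from plan import *
log();r=snap('wrist','w13.png')
"
```

```text
13.45 q [-0.132  0.651  0.344  1.883 -0.339  0.662  1.987] p [ 0.5925 -0.1352  0.0254] rot [ 0.0013 -0.0005  1.     -0.0003] F [-0.8  0.3  4.8] w 0.689
```

View pics/w13.png

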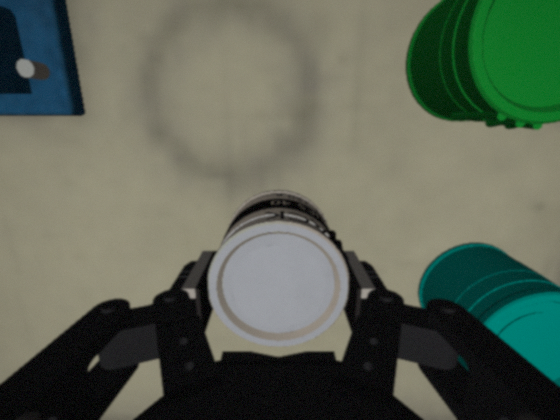

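{"method": "step_arm", "body": {"increments": [[0, 0, 0, 0, 0, 0, 1], [0, 0, 0.03, 0, 0, 0, 1], [0, 0, 0.07, 0, 0, 0, 1], [0, 0, 0.11, 0, 0, 0, 1], [0, 0, 0.15, 0, 0, 0, 1], [0, 0, 0.19, 0, 0, 0, 1], [-0.01, 0.03, 0.19, 0, 0, 0, 1], [-0.03, 0.06, 0.19, 0, 0, 0, 1], [-0.05, 0.1, 0.19, 0, 0, 0, 1], [-0.07, 0.13, 0.19, 0, 0, 0, 1]]}}

```text
t: 14.33
eef_pos: [0.5199, -0.0037, 0.2138]
tool_rot: [-0.0, -0.0, 1.0, 0.0]
contact_force: [1.0, 1.1, -2.0]
gripper_width: 0.684
```

```bash
python3 - <<'E'
from plan import *
import pickle
log();r=snap('wrist','w14.png');pickle.dump(r,open('w14.pkl','wb'));log()
def circ(r,cx,cy,z,rad=.075): return np.array([proj(r,[cx+rad*np.cos(a),cy+rad*np.sin(a),z]) for a in np.linspace(0,2*np.pi,120)])
out=[]
t11={}
for fn,rr in (('w14',r),('w12',pickle.load(open('w12.pkl','rb'))),('w1',pickle.load(open('w1.pkl','rb'))),('w4',pickle.load(open('w4.pkl','rb')))):
    im=cv2.imread('pics/'+fn+'.png'); im=cv2.resize(im,None,fx=2,fy=2)
    c=circ(rr,.476,.098,.100 if fn in('w14','w12') else .0973)
    cv2.polylines(im,[np.int32(c*16*2)],True,(0,0,255),1,shift=4)
    x0,y0=np.maximum(c.min(0)*2-20,0).astype(int); x1,y1=(c.max(0)*2+20).astype(int)
    if fn in('w1','w4','w14'):cv2.imwrite('pics/ov_'+fn+'.png',im[y0:y1,x0:x1][:600,:800])
E
```

```text
14.33 q [-0.479  0.251  0.435  1.966 -0.129  0.951  1.59 ] p [ 0.5199 -0.0037  0.2138] rot [-0.     -0.0001  1.      0.0001] F [ 1.   1.1 -2. ] w 0.684
14.38 q [-0.486  0.247  0.427  1.972 -0.131  0.954  1.585] p [0.5152 0.004  0.2128] rot [-0.003  -0.0041  1.      0.0024] F [-7.1  6.4 -5.2] w 0.691
```

View pics/w14.png

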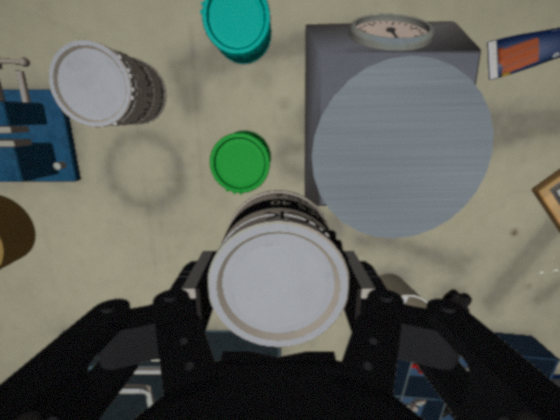

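View pics/ov_w4.png

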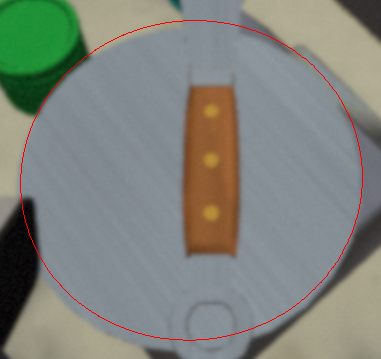

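View pics/ov_w14.png

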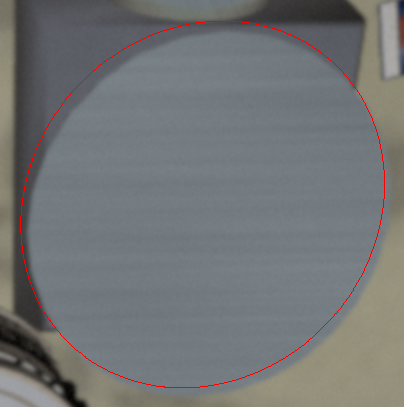

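{"method": "step_arm", "body": {"increments": [[-0.01, 0.025, 0, 0, 0, 0, 1], [-0.02, 0.055, 0, 0, 0, 0, 1], [-0.032, 0.085, 0, 0, 0, 0, 1], [-0.042, 0.105, 0, 0, 0, 0, 1], [-0.042, 0.105, 0, 0, 0, 0, 1], [-0.042, 0.105, -0.01, 0, 0, 0, 1], [-0.042, 0.105, -0.03, 0, 0, 0, 1], [-0.042, 0.105, -0.05, 0, 0, 0, 1], [-0.042, 0.105, -0.06, 0, 0, 0, 1], [-0.042, 0.105, -0.06, 0, 0, 0, 1]]}}

```text
t: 15.22
eef_pos: [0.4773, 0.0978, 0.1509]
tool_rot: [-0.003, 0.001, 1.0, -0.001]
contact_force: [-0.2, -0.4, -3.1]
gripper_width: 0.691
```

```bash
python3 - <<'E'
from plan import *
import pickle
log();r=snap('wrist','w15.png');pickle.dump(r,open('w15.pkl','wb'));log()
c=np.array([proj(r,[.478+.075*np.cos(a),.1+.075*np.sin(a),.1]) for a in np.linspace(0,2*np.pi,120)])
im=cv2.imread('pics/w15.png');cv2.polylines(im,[np.int32(c*16)],True,(0,0,255),1,shift=4);cv2.imwrite('pics/ov15.png',im)
s=snap('side','s15.png');cv2.imwrite('pics/s15c.png',cv2.resize(s['color'][150:290,210:330,::-1],None,fx=4,fy=4,interpolation=2))
E
```

```text
15.22 q [-0.635  0.284  0.359  2.089 -0.136  0.797  1.377] p [0.4773 0.0978 0.1509] rot [-0.0027  0.0006  1.     -0.0015] F [-0.2 -0.4 -3.1] w 0.691
15.27 q [-0.635  0.282  0.36   2.087 -0.136  0.798  1.376] p [0.4782 0.0982 0.1523] rot [-0.0018  0.0006  1.     -0.0011] F [-0.1  0.3 -2. ] w 0.683
```

View pics/ov15.png

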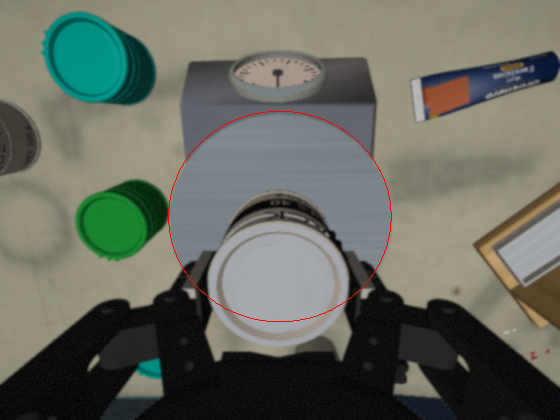

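View pics/s15c.png

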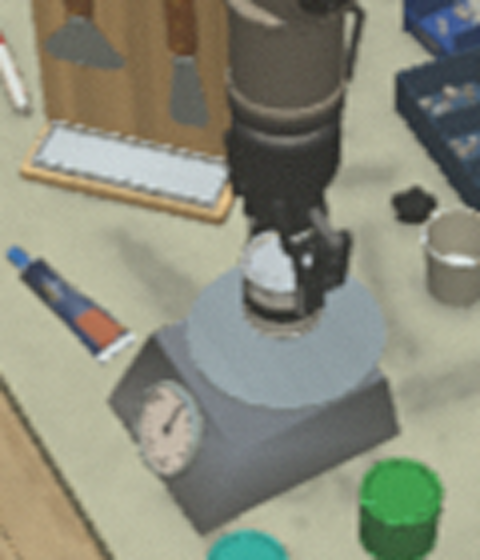

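{"method": "step_arm", "body": {"increments": [[0.001, 0.001, -0.01, 0, 0, 0, 1], [0.002, 0.001, -0.018, 0, 0, 0, 1], [0.002, 0.001, -0.024, 0, 0, 0, 1], [0.002, 0.001, -0.028, 0, 0, 0, 1], [0.002, 0.001, -0.031, 0, 0, 0, 1], [0.002, 0.001, -0.033, 0, 0, 0, 1], [0.002, 0.001, -0.033, 0, 0, 0, 1]]}}

```text
t: 15.9
eef_pos: [0.4806, 0.1005, 0.12]
tool_rot: [-0.001, -0.0, 1.0, -0.0]
contact_force: [-1.0, -0.7, -0.8]
gripper_width: 0.685
```

```bash
python3 - <<'E'
from plan import *
log();r=snap('wrist','w16.png');log()
E
```

```text
15.9 q [-0.618  0.338  0.342  2.107 -0.168  0.724  1.404] p [0.4806 0.1005 0.12  ] rot [-0.0009 -0.0003  1.     -0.0004] F [-1.  -0.7 -0.8] w 0.685
15.95 q [-0.618  0.338  0.342  2.107 -0.168  0.724  1.404] p [0.4807 0.1006 0.1202] rot [-0.0008 -0.0002  1.     -0.0003] F [-1.1  0.6  0. ] w 0.69
```

View pics/w16.png

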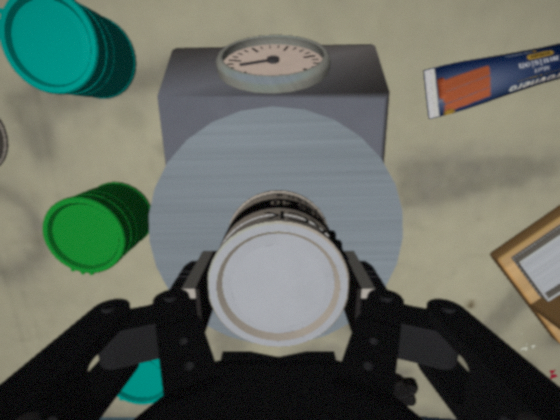

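{"method": "step_arm", "body": {"increments": [[0, 0, -0.001, 0, 0, 0, 1], [0, 0, -0.001, 0, 0, 0, -0.4], [0, 0, -0.001, 0, 0, 0, -0.7], [0, 0, -0.001, 0, 0, 0, -1], [0, 0, -0.001, 0, 0, 0, -1], [0, 0, -0.001, 0, 0, 0, -1]]}}

```text
t: 16.45
eef_pos: [0.4811, 0.1007, 0.1194]
tool_rot: [-0.0, -0.0, 1.0, -0.0]
contact_force: [0.9, -0.4, -0.2]
gripper_width: 1.001
```

```bash
python3 - <<'E'
from plan import *
log();r=snap('wrist','w17.png');log()
E
```

```text
16.45 q [-0.617  0.339  0.341  2.107 -0.169  0.721  1.405] p [0.4811 0.1007 0.1194] rot [-0.0003 -0.0003  1.     -0.0002] F [ 0.9 -0.4 -0.2] w 1.001
16.5 q [-0.617  0.339  0.341  2.107 -0.169  0.721  1.405] p [0.481  0.1006 0.1194] rot [-0.0004 -0.0002  1.     -0.0002] F [-0.1 -0.9  0.2] w 0.999
```

View pics/w17.png

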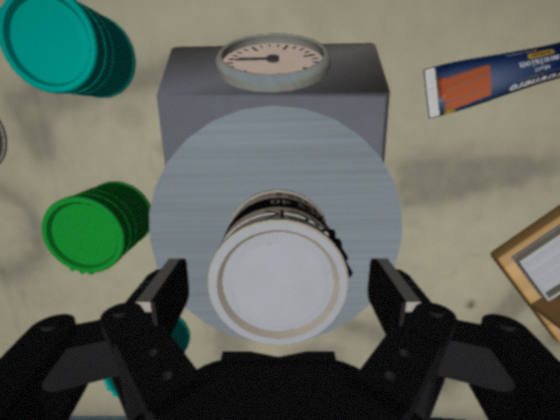

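Released cleanly, and both fingers are clear. Retreat straight up.

{"method": "step_arm", "body": {"increments": [[0, 0, 0.02, 0, 0, 0, -1], [0, 0, 0.05, 0, 0, 0, -1], [0, 0, 0.09, 0, 0, 0, -1], [0, 0, 0.13, 0, 0, 0, -1], [0, 0, 0.17, 0, 0, 0, -1], [0, -0.02, 0.2, 0, 0, 0, -1], [0, -0.05, 0.2, 0, 0, 0, -1], [0, -0.08, 0.2, 0, 0, 0, -1], [0, -0.08, 0.2, 0, 0, 0, -1], [0, -0.08, 0.2, 0, 0, 0, -1]]}}

```text
t: 17.33
eef_pos: [0.4807, 0.0188, 0.3195]
tool_rot: [-0.0, 0.002, 1.0, -0.0]
contact_force: [0.1, 0.1, 0.2]
gripper_width: 0.997
```

```bash
python3 - <<'E'
from plan import *
log();r=snap('wrist','w18.png');s=snap('side','s18.png');log()
c=np.array([proj(r,[.478+.075*np.cos(a),.1+.075*np.sin(a),.0935]) for a in np.linspace(0,2*np.pi,120)])
l=np.array([proj(r,[.478+.03*np.cos(a),.1+.03*np.sin(a),.1485]) for a in np.linspace(0,2*np.pi,60)])
im=cv2.imread('pics/w18.png')
for k in (c,l): cv2.polylines(im,[np.int32(k*16)],True,(0,0,255),1,shift=4)
cv2.imwrite('pics/ov18.png',im)
cv2.imwrite('pics/s18c.png',cv2.resize(s['color'][105:285,205:345,::-1],None,fx=3.3,fy=3.3,interpolation=2))
E
```

```text
17.33 q [-0.601  0.06   0.459  1.913 -0.029  1.176  1.436] p [0.4807 0.0188 0.3195] rot [-0.0003  0.0017  1.     -0.    ] F [0.1 0.1 0.2] w 0.997
17.43 q [-0.603  0.061  0.456  1.913 -0.029  1.175  1.436] p [0.4806 0.0213 0.3191] rot [-0.0007 -0.0005  1.     -0.0001] F [ 0.2  0.1 -0.1] w 0.999
```

View pics/ov18.png

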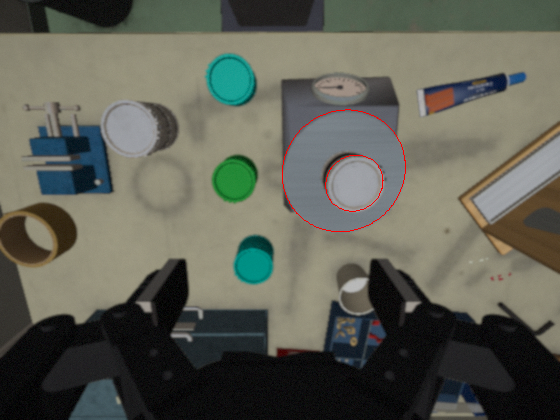

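View pics/s18c.png

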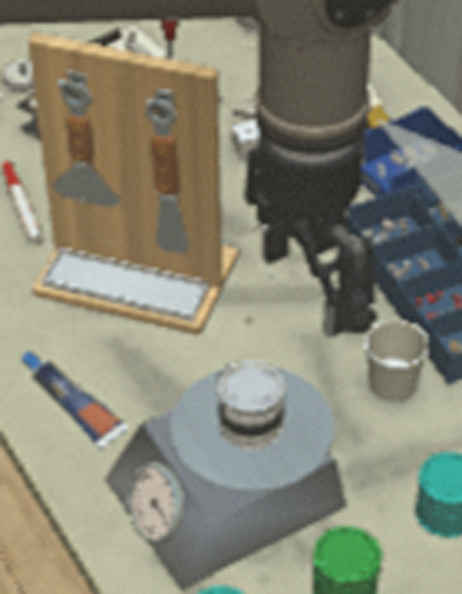

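The tin's lid overlaps the predicted circle, so it sits within about 3 mm of the pan centre. The knife and scraper hang straight on the rack, and the arm is clear of everything. Handing in.

```bash
python3 -c "
from station import bot
print(bot.hand_in())"
```

```text
the job is handed in; nothing more can be done
None
```

The ink knife hangs by its eye on the free hook, and the low tin stands on the middle of the pan. I handed the job in at about 17.4 s of the 58 s allowed; it gave no verdict.

- **Knife:** I gripped it across the handle with the tool tilted 45°, slid the eye down over the hook to the bend, and let go. It swung to the board. The side view shows it hanging straight, with the eye found within about 2 px of where the hook's bend should be.
- **Tin:** I took the grey, dark-labelled low tin and left the green and turquoise ones alone. I lowered it gently onto the pan, opened the fingers and backed off. The lid lies within about 3 mm of the pan's centre, the tin stands upright, and the dial has turned under its weight.
- **Rest of the scene:** In the last pictures the tall tin and the scraper look unmoved. The gripper was open and clear of everything, and the contact force read about zero.
- **Not checked:**
  - The wrist hid the eye from the top and side cameras while I threaded it over the hook. I went by the measured pose and force, which showed 6–8 N upward once the eye rested on the wire.
  - I did not measure how far the pan sank. I never pressed on it, though, and I expected about 6 mm of sinking against the 22 mm stop.

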